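Lay a rolling vial in the label reader and start it

ROBOT

A 7-joint arm with a two-finger parallel gripper is mounted at the origin on the work surface. World frame = base frame: x ahead of the robot, y to its left, z up, the work surface at z = 0. Lengths are in mm, angles in rad, forces in N, time in s.
With the tool pointing down it reaches from about 425 to 875 mm from the base axis. Payload 4.7 kg.
Tool frame: the origin (TCP) lies midway between the tips of the shut fingers; the grasp point (between the pads) lies 19 mm behind it; z points along the fingers, y is the direction in which the jaws open and shut (so a half turn about z gives the same grasp; the last joint's range is limited). The gripper opens to 87 mm and grips with 3 to 60 N. Pads are 19 mm wide; open, the fingers measure 117 mm over their backs; the gripper's body (75 mm by 190 mm) begins 51 mm behind the grasp point.
Start: joints at [0.014, 0.321, -0.07, 1.45, 0.023, 1.371, -0.057], TCP at [650.02, -0.025, 222.587] pointing down, gripper open.
Joint ranges: [-2.86, 2.86], [-0.3, 2.09], [-1.38, 1.24], [0.06, 2.45], [-1.56, 4.7], [0.09, 2.05], [-2.69, 2.69]. Speed limits (rad/s): [2.57, 2.57, 3.14, 3.14, 3.14, 3.14, 3.14].

INTERFACE

Orientations are given as a unit quaternion [x, y, z, w].
In Python, from plant import * gives the robot as it stands.
- The arm moves only by the tool arm_command, never from a script. Its argument "deltas" is a list of rows, each a list of 7 numbers: the turn, a rotation vector about the tool's x, y, z in degrees, then the shift along the tool's x, y, z in mm, then the finger opening in mm, from 0 to 87. A call has exactly 10 rows; each row shifts and turns the commanded pose from where the row before left it, along the tool's axes as they then stand; what a row does not reach is not made up. A row lasts 1/10 s, in which the tool goes at most 50 mm and 8.59 degrees, less where a joint would pass 70% of its speed; a pose out of reach is approached as far as the arm can. A call with a gripper value outside its range is refused whole. The fingers move at their own pace and stop on an object; "newtons" is the grip in N (left out, the last holds). Time passes only in rows, so rows that do not move let the fingers close, or fill a call up. It gives the time, the measured TCP pose, the force and the opening at its end, in the units of the state.
- observe(): the state, without advancing time (a new reading comes with each control period).
- grab_frame(name): name is "scene" or "side" or "wrist"; returns a dict with "img" (420x560x3 uint8, red, green, blue), "z_map" (420x560 float32, mm along the optical axis (not along the pixel's ray), 0 where there is no reading), "fx", "fy", "cx", "cy" (pixels), "origin" and "rotation" of the camera in the world. Camera axes: x right, y down, z forward; pixel columns grow to the right and rows downward; lengths in mm; the calibration is good to about 2 mm. A picture is of the moment at which its call begins.
- close_job(): hands the job in, once; it reports no verdict.
Trained networks look in a picture, given as the dict that the camera call returned (one of the last four; its "shot" number tells which), for a name from the list of things; names that differ only in an ending like _2 or _b are one class to them, and where a whole thing is asked for, a point or a joint stands for the part that bears it (a point fixed in the world has none). Each returns a list of dicts, best first, with "conf" (0 to 1); they miss things now and then, are a little off and sometimes report something else, mostly with a low value. They report only what shows in the picture. A call takes as long as a camera call. They do not tell look-alikes from the thing itself.
- silhouettes(picture, name): "region" (420x560 bool, what is visible of it) and "bbox" ([left, top, width, height] as shares, 0 to 1, of the picture: columns of its width, rows of its height, round what is visible of it).
- mark_of(picture, name): "at" ([row, column] as shares, 0 to 1, of the picture: columns of its width, rows of its height: a listed point, or the origin of a listed thing).
The state is a dict: "time": time; "joint_pos": joint angles; "joint_velocities": joint speeds; "joint_torque": joint torques, N m; "tcp_pos": TCP position; "orientation": TCP orientation; "ft_force": force on the tool from outside, world axes, zero at the start; "wrist_torque": the same for the moment, N m; "finger_gap": opening from 0.0 (shut) to 1.0 (fully open).
Only numpy, scipy, OpenCV 4.12 (cv2) and the standard library are available. Lean on these libraries where they do the work, as an engineer would, in place of code of your own. Each camera call takes 0.05 s, during which the arm holds its last target.

TASK

Pick up the brown vial with the orange cap from the bench without letting it roll away, and set it down gently on the reader's rollers under the bridge, lying between the two end plates with its cap towards the robot. Then slide the yellow safety shutter on the console all the way aside and press the green start button it uncovered fully down, letting it come back up; leave the other things on the bench alone.

Things in the scene. Friction and masses are not known exactly. Their poses are not given: they have to be found in the camera images.
- vial_mid (a point): Centre (on the axis, half-way along) of the brown vial with orange cap and white label: a rigid cylinder 100 mm long, 36 mm in diameter, cap included, 80 to 170 g. It lies loose on the bench (centre 18 mm up) and rolls when nudged. x axis: along the vial, away from the cap, at the start within 20 degrees of world x (cap towards the robot); y and z turn as it rolls.
- vial_cap (a point): Centre of the outer face of that vial's orange cap: 50 mm from vial_mid, along the vial's -x.
- bed (a point): Where the vial's centre rests on the cream reader's rollers, 52 mm above the bench; x along the rollers, away from the robot, y left, z up. Fixed; turned up to 9 degrees. Four fixed rollers, 18 mm thick, axes along x at y = +-20 mm, each from 28 to 48 mm before or behind the centre, tops 9 mm below it. Between them (x -28 to +28 mm) fingers fit beside the vial down to the deck 32 mm below.
- reader_front (a point): Middle of the front edge of the reader's deck, 85 mm before the bed (its -x), top 20 mm above the bench, deck 330 mm wide. Low end plates bound the bed: 6 mm thick, 70 mm wide, inner faces 60 mm before and behind its centre, tops 42 mm above the bench. Behind them, 75 to 215 mm behind the bed centre, is a block 55 mm high with black wells.
- bridge (a point): Middle of the lower front edge of the fixed metal bridge over the bed, 20 mm before the bed centre, 190 mm above the bench. Bridge 50 mm deep (to +x), 35 mm high, on posts with inner faces at y = +-145 mm. It bars an upright gripper: the tool must lean back to the robot 30 to 40 degrees along the vial, from grasping on, as the vial ends level. A probe carriage hangs behind it at y = 100 mm.
- shutter_fin (a point): Centre of the black upright fin on the yellow shutter: 40 (x) x 12 (y) x 32 mm (z), its foot 16 mm below the point, top 90 mm above the bench; pinch it from above or push it. The 3 mm shutter plate (64 x 50 mm) has its middle 15 mm to the fin's -y. y axis: the way the shutter opens (leftwards, level). The plate runs on two rails of a fixed grey console (90 x 150 mm), turned up to 9 degrees.
- shutter (a joint): Shutter opening in m: 0 fully over the button, 0.056 fully open (end stop). Slides with about 1.5 N friction and stays where left; starts between 0 and 6 mm.
- start_top (a point): Centre of the top of the green round start button (32 mm in diameter), 52 mm above the bench when released, facing up; it stands 10 mm proud of its black housing, between the console's two rails (64 mm apart inside, tops 54 mm above the bench) and just below the shutter plate.
- start (a joint): Button travel in m: 0 released, 0.006 fully down; springs back, about 5 N when fully down.
- spare_mid (a point): Centre of the other vial, with grey glass and a blue cap, same size, also lying loose on the bench and able to roll: leave alone. The two vials swap places from start to start.
- rack: Cream tube rack, 90 x 200 mm, 90 mm high, with capped tubes; origin under its centre: leave alone.
- buffer: White bottle with a blue cap, 64 mm in diameter, 150 mm high; origin under its centre: leave alone.
- jar: Amber jar, 60 mm in diameter, 75 mm high; origin under its centre: leave alone.
- beaker: Clear cup, 70 mm in diameter, 90 mm high; origin under its centre: leave alone.
- tipbox: Blue box with white top, 100 x 75 mm, 51 mm high, standing in front of the robot; origin under its centre: leave alone.
- driver: Screwdriver lying on the right of the bench; leave alone.
Not all that is in view belongs to the job. Of the things that look like the part that bears vial_mid, take the one that is farthest to the robot's left at the start.

How it is judged (in metres and radians):
On the way, in this order (a step that is already met when the one before it is completed fails the run):
1. the vial lies on the rollers, cap towards the robot, let go (distance between vial_mid and bed below 0.014 m and z of vial_mid in the frame of bed below 0.005 m and x of vial_cap in the frame of bed below -0.03 m and angle between the x axis of vial_mid and the x axis of bed, either way round below 0.12 rad and contact force between the fingers and vial below 0.1 N), for 0.2 s.
2. the shutter is slid fully aside, the button not yet pressed (value of joint shutter above 0.048 m and value of joint start below 0.002 m), for 0.1 s.
3. the start button is pressed down (value of joint start above 0.0048 m and value of joint shutter above 0.048 m), for 0.05 s.
At the end, for the whole second after the job is handed in: Brown vial at rest on the rollers, centre within 14 mm of the bed centre and at most 5 mm above it, axis within 7 degrees of the rollers, cap towards the robot; shutter open over 48 mm; button pressed at least 4.8 mm with the shutter open, then back up to within 2 mm (all of step 2 and distance between vial_mid and bed below 0.014 m and z of vial_mid in the frame of bed below 0.005 m and x of vial_cap in the frame of bed below -0.03 m and angle between the x axis of vial_mid and the x axis of bed, either way round below 0.12 rad and linear speed of vial below 0.02 m/s); the robot touches nothing.
It fails at once if the brown vial rolls more than 80 mm away over the bench (height (world z) of vial_mid below 0.022 m and distance of vial_mid from where it was at the start of the episode above 0.08 m).
It fails at once if the vial is dropped or slammed onto the rollers (faster than 0.45 m/s within 40 mm of its place) (distance between vial_mid and bed below 0.04 m and linear speed of vial above 0.45 m/s).
It fails at once if another thing on the bench is disturbed (moved more than 40 mm, or tipped over) (distance of any of spare_mid, rack, buffer, jar, beaker, tipbox, driver from where it was at the start of the episode above 0.04 m or angle between any of rack, buffer, jar, beaker, tipbox's own z axis and vertical above 0.5 rad).
It also fails if it takes over 67 s, if anything falls off the work surface, if the arm or the gripper's body presses on something with over 40 N, if the wrist force passes 120 N, or if a joint passes its speed limit or range.

## Working session

There is one attempt and no reset: what is moved stays moved. The work goes in short steps, Python scripts to look and compute and a tool call to move; the robot and the scene stay as the last step left them, time stands still between calls to the robot, and variables do not carry over. Pictures are saved under pics/ and viewed, and the job is handed in when it is done.

Besides the shell and the picture viewer there is one more tool, called by a JSON object that holds its "op" and its "data", one argument or row to a line. arm_command: Moves the arm, as the interface text tells. Its arguments: {"type":"object","properties":{"deltas":{"type":"array"},"newtons":{"type":"number"}},"required":["deltas"]}

```bash
ls -la; mkdir -p pics; cat > h.py <<'E'
from plant import *
import numpy as np, cv2
from scipy.spatial.transform import Rotation as R
def shot(name,fn=None):
    p=grab_frame(name)
    if fn: cv2.imwrite('pics/'+fn,cv2.cvtColor(p['img'],cv2.COLOR_RGB2BGR))
    return p
def rot(p):
    r=np.array(p['rotation'],float)
    return r if r.shape==(3,3) else R.from_quat(r).as_matrix()
def cloud(p):
    z=p['z_map'].astype(float);h,w=z.shape
    u,v=np.meshgrid(np.arange(w),np.arange(h))
    c=np.stack([(u-p['cx'])/p['fx']*z,(v-p['cy'])/p['fy']*z,z],-1)
    W=c@rot(p).T+np.array(p['origin']); W[z<=0]=np.nan
    return W
def ray(p,at):
    h,w=p['z_map'].shape
    v,u=at[0]*h,at[1]*w
    d=rot(p)@np.array([(u-p['cx'])/p['fx'],(v-p['cy'])/p['fy'],1.]); return np.array(p['origin']),d
def atz(p,at,z):
    o,d=ray(p,at); return o+d*(z-o[2])/d[2]
E
python3 - <<'E'
from h import *
s=observe();print(s)
for n in ['scene','side','wrist']:
    p=shot(n,n+'0.png');print(n,p['origin'],np.round(rot(p),3).tolist(),p['fx'],p['cx'],p['cy'],p['shot'])
    if n!='x':
        for k,z in [('vial_mid',18),('vial_cap',18),('spare_mid',18),('bed',52),('reader_front',20),('bridge',190),('shutter_fin',74),('start_top',52)]:
            for m in mark_of(p,k)[:3]: print(k,round(m['conf'],2),np.round(m['at'],3),np.round(atz(p,m['at'],z),1))
print(observe()['time'])
E
```

```text
total 12
drwxr-xr-x  3 agent agent 4096 Dec  7 02:08 .
drwxr-xr-x 23 root  root  4096 Dec  7 02:08 ..
drwxr-xr-x  2 agent agent 4096 Dec  7 02:08 pics
{'time': 0.0, 'joint_pos': array([ 0.01410295,  0.32181275, -0.07009014,  1.45166184,  0.02262501,
        1.37076912, -0.05688986]), 'joint_velocities': array([-9.43592944e-04, -7.42419367e-04, -1.48382109e-03, -4.53464595e-04,
       -3.54019933e-04, -2.78397687e-03,  2.98714500e-05]), 'joint_torque': array([-2.58547143e-04, -4.91284704e+01, -4.03903294e-01, -3.12526345e+01,
       -6.40594075e-02,  4.37659642e-02,  1.61017233e-04]), 'tcp_pos': array([ 6.49462328e+02, -5.69491517e-02,  2.21474809e+02]), 'orientation': array([ 7.07089648e-01,  7.07123300e-01, -6.99796062e-04, -6.15539580e-04]), 'ft_force': array([0.40186813, 0.33036618, 0.48022195]), 'wrist_torque': array([-0.06583257, -0.04413785, -0.00038308]), 'finger_gap': 0.9982424791368069}
scene [1446.94190477   50.26569283 1206.49738626] [[-0.074, 0.758, -0.648], [0.997, 0.055, -0.05], [-0.002, -0.65, -0.76]] 432.06579134676747 275.3869594158785 216.75610258146654 1
vial_mid 0
[... 1110 characters left out ...]
 0.532] [572.7 -38.3  20. ]
reader_front 0.47 [0.877 0.78 ] [ 519.8 -479.4   20. ]
bridge 0.78 [0.432 0.555] [641.4 -11.3 190. ]
shutter_fin 0.93 [0.78  0.622] [ 429.6 -333.1   74. ]
start_top 0.34 [0.762 0.71 ] [ 537.4 -374.3   52. ]
wrist [647.92963516  73.09909754 385.56162902] [[1.0, 0.001, 0.0], [0.001, -0.962, -0.272], [-0.0, 0.272, -0.962]] 305.8385197046079 283.1384408584437 208.87856126271163 3
vial_mid 0.68 [0.14  0.008] [342. 140.  18.]
vial_cap 0.51 [0.616 0.22 ] [438.8 -98.8  18. ]
reader_front 0.56 [0.502 0.403] [576.6 -33.   20. ]
bridge 0.85 [0.632 0.478] [637.1 -23.5 190. ]
start_top 0.58 [0.449 0.189] [450.8   2.1  52. ]
start_top 0.15 [0.501 0.402] [582.4 -23.4  52. ]
1.35
```

View pics/scene0.png

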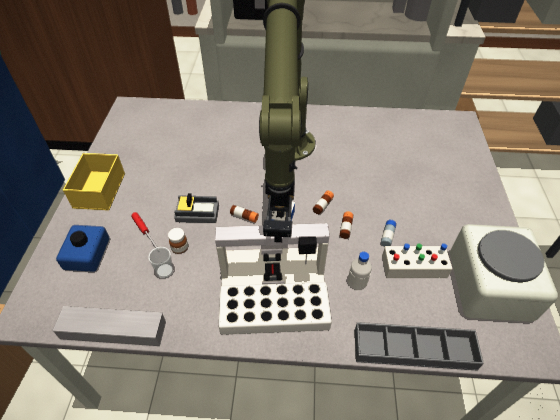

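View pics/side0.png

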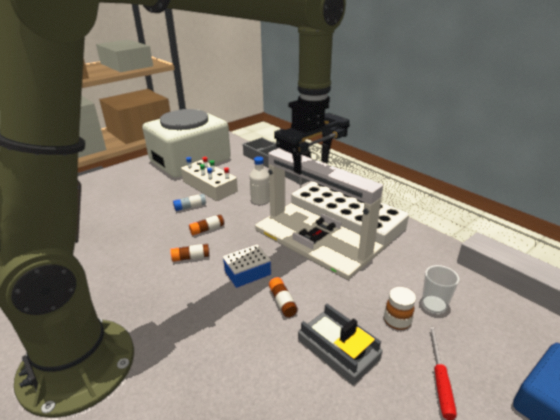

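View pics/wrist0.png

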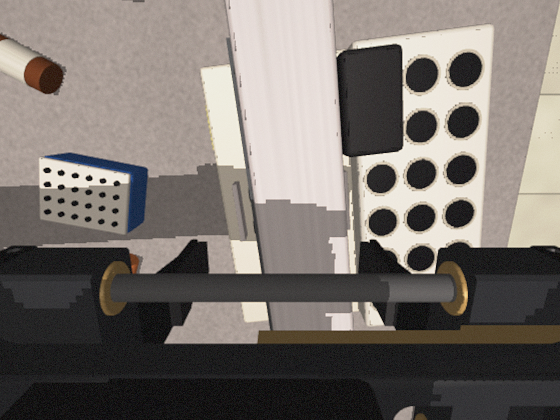

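The scene shows three brown vials. The leftmost is at scene pixel (347,224) and side pixel (207,225). The blue-capped spare is at scene (388,232), and the console is at scene (197,208). Next I'll zoom in and measure.

```bash
cat > m1.py <<'E'
from h import *
for n in ['scene','side']:
    p=shot(n); W=cloud(p)
    im=cv2.cvtColor(p['img'],cv2.COLOR_RGB2BGR)
    c=(347,224) if n=='scene' else (207,225)
    cv2.imwrite(f'pics/{n}_v.png',cv2.resize(im[c[1]-30:c[1]+30,c[0]-40:c[0]+40],None,fx=8,fy=8,interpolation=cv2.INTER_CUBIC))
    rs=silhouettes(p,'vial_mid')
    for r in rs:
        m=r['region']; q=W[m]; q=q[np.isfinite(q).all(1)]
        q=q[(q[:,2]>6)&(q[:,2]<45)]
        if len(q)<10: continue
        c0=np.median(q,0); xy=q[:,:2]-q[:,:2].mean(0); U,S,V=np.linalg.svd(xy,full_matrices=False)
        a=V[0]*np.sign(V[0,0]); t=xy@a
        print(n,round(r['conf'],2),len(q),'med',np.round(c0,1),'mean',np.round(q.mean(0),1),'zmax',round(np.percentile(q[:,2],97),1),'ang',round(np.degrees(np.arctan2(a[1],a[0])),1),'ext',np.round(np.percentile(t,[1,99]),1),'midext',np.round(q[:,:2].mean(0)+a*np.mean(np.percentile(t,[1,99])),1))
    for k in ['shutter_fin','reader_front','bed','bridge','tipbox']:
        for r in silhouettes(p,k)[:2]:
            q=W[r['region']];q=q[np.isfinite(q).all(1)]
            if len(q): print(n,k,round(r['conf'],2),len(q),np.round(np.median(q,0),0),np.round(q.min(0)),np.round(q.max(0)))
E
python3 m1.py
```

```text
scene 0.78 240 med [358.9 142.8  32.5] mean [358.2 143.1  30.6] zmax 40.0 ang -30.2 ext [-57.4  44.1] midext [352.4 146.4]
scene 0.72 256 med [462.8 225.1  33.4] mean [460.6 225.5  31.5] zmax 39.3 ang -9.1 ext [-59.   44.6] midext [453.5 226.6]
scene 0.62 260 med [ 434.4 -143.4   31.8] mean [ 434.1 -142.9   29.8] zmax 39.9 ang 70.9 ext [-53.3  47. ] midext [ 433.1 -145.8]
scene shutter_fin 0.45 174 [ 432. -350.   61.] [ 387. -376.   51.] [ 460. -328.   95.]
scene reader_front 0.66 11072 [715. -12.  55.] [ 441. -222.   -5.] [893. 171. 307.]
scene bed 0.64 11016 [715. -15.  55.] [ 441. -209.   -6.] [893. 168. 302.]
scene bridge 0.66 10955 [715. -14.  55.] [ 527. -209.   -0.] [893. 166. 235.]
scene tipbox 0.53 66 [441. -19.  52.] [390. -39.   6.] [652.  38. 312.]
scene tipbox 0.46 2023 [624. 442.  54.] [507. 344.  -3.] [655. 549.  96.]
side 0.83 391 med [446.8 215.6  30. ] mean [447.6 216.5  28.6] zmax 39.6 ang -12.3 ext [-45.7  50.1] midext [449.7 216. ]
side 0.78 499 med [344.  133.8  30.6] mean [344.1 134.3  28.8] zmax 39.3 ang -29.0 ext [-47.8  49.5] midext [344.8 133.9]
side 0.72 591 med [ 417.4 -157.5   34.4] mean [ 418.2 -154.    31.5] zmax 39.4 ang 71.4 ext [-39.   57.4] midext [ 421.2 -145.3]
side shutter_fin 0.81 783 [ 422. -350.   61.] [ 393. -378.   33.] [ 459. -328.   94.]
side shutter_fin 0.67 1369 [ 664. -382.   65.] [ 645. -413.   -0.] [ 821. -315.   95.]
side reader_front 0.86 11410 [667. -45.  53.] [ 558. -195. -760.] [2257. 1506.  301.]
side reader_front 0.35 440 [453. 216.  29.] [402. 199.   1.] [536. 281.  41.]
side bed 0.7 10951 [667. -47.  54.] [ 558. -195. -749.] [2166. 1491.  269.]
side bed 0.65 1065 [ 563. -359.   54.] [ 547. -381.    0.] [ 619. -297.   81.]
side bridge 0.82 11155 [667. -48.  54.] [ 558. -195. -756.] [2224. 1491.  269.]
side tipbox 0.89 1416 [416. -29.  51.] [370. -54.   1.] [523.  75.  59.]
side tipbox 0.43 779 [ 422. -350.   61.] [ 393. -378.   57.] [ 457. -331.   94.]
```

```bash
cat >> h.py <<'E'
def Rt(yaw,lean):
    y=np.radians(yaw);L=np.radians(lean);a=np.array([np.cos(y),np.sin(y),0]);k=np.array([0,0,1.])
    z=np.sin(L)*a-np.cos(L)*k; x=-(np.cos(L)*a+np.sin(L)*k)
    return np.stack([x,np.cross(z,x),z],1)
def plan(p0,R0,pts,lab=''):
    """pts: list of (pos,Rmat,nrows). prints tool-frame rows (turn deg, shift mm)"""
    p=np.array(p0,float);Rc=R0
    for pos,Rg,n in pts:
        pos=np.array(pos,float); rv=R.from_matrix(Rc.T@Rg).as_rotvec()/n
        start=p.copy()
        for i in range(n):
            nxt=start+(pos-start)*(i+1)/n
            sh=Rc.T@(nxt-p)
            print(np.round(np.degrees(rv),1).tolist(),np.round(sh,1).tolist())
            p=nxt; Rc=Rc@R.from_rotvec(rv).as_matrix()
        Rc=Rg
def cur():
    s=observe(); return s['tcp_pos'],R.from_quat(s['orientation']).as_matrix(),s
E
python3 - <<'E'
from h import *
p,Rc,s=cur()
a=[np.cos(np.radians(-10)),np.sin(np.radians(-10)),0]
Rg=Rt(-10,35)
print('total',np.degrees(R.from_matrix(Rc.T@Rg).magnitude()))
tgt=np.array([452,221,18])-110*Rg[:,2]; print(tgt)
plan(p,Rc,[([650,0,290],Rc,2),(tgt,Rg,14)])
E
```

```text
total 86.12574579114683
[389.86512264 231.95605532 108.10672487]
[0.0, 0.0, 0.0] [0.0, -0.0, -33.7]
[0.0, 0.0, 0.0] [0.0, -0.0, -33.7]
[-1.7, -2.1, -5.5] [16.6, -18.6, 13.0]
[-1.7, -2.1, -5.5] [18.7, -17.3, 11.8]
[-1.7, -2.1, -5.5] [20.7, -15.7, 10.6]
[-1.7, -2.1, -5.5] [22.5, -13.9, 9.4]
[-1.7, -2.1, -5.5] [24.1, -11.9, 8.1]
[-1.7, -2.1, -5.5] [25.4, -9.8, 6.9]
[-1.7, -2.1, -5.5] [26.5, -7.5, 5.7]
[-1.7, -2.1, -5.5] [27.3, -5.0, 4.5]
[-1.7, -2.1, -5.5] [27.8, -2.5, 3.4]
[-1.7, -2.1, -5.5] [28.0, 0.1, 2.4]
[-1.7, -2.1, -5.5] [27.9, 2.8, 1.4]
[-1.7, -2.1, -5.5] [27.6, 5.4, 0.5]
[-1.7, -2.1, -5.5] [26.9, 8.0, -0.3]
[-1.7, -2.1, -5.5] [26.0, 10.6, -0.9]
```

View pics/side_v.png

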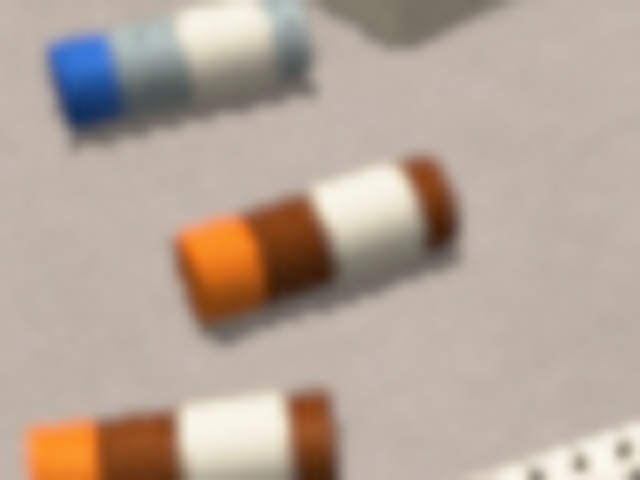

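{"op": "arm_command", "data": {
  "deltas": [
    [0,0,0,0,0,-34,87],
    [0,0,0,0,0,-34,87],
    [-1.7,-2.1,-5.5,17,-19,13,87],
    [-1.7,-2.1,-5.5,19,-17,12,87],
    [-1.7,-2.1,-5.5,21,-16,11,87],
    [-1.7,-2.1,-5.5,22,-14,9,87],
    [-1.7,-2.1,-5.5,24,-12,8,87],
    [-1.7,-2.1,-5.5,25,-10,7,87],
    [-1.7,-2.1,-5.5,26,-8,6,87],
    [-1.7,-2.1,-5.5,27,-5,4,87]
  ],
  "newtons": 20
}}

```text
time: 3.05
tcp_pos: [499.9, 132.3, 186.6]
orientation: [0.378, 0.907, -0.019, 0.183]
ft_force: [0.7, 1.2, 0.7]
finger_gap: 1.001
```

{"op": "arm_command", "data": {
  "deltas": [
    [-1.7,-2.1,-5.5,28,-3,3,87],
    [-1.7,-2.1,-5.5,28,0,2,87],
    [-1.7,-2.1,-5.5,28,3,1,87],
    [-1.7,-2.1,-5.5,28,5,0,87],
    [-1.7,-2.1,-5.5,27,8,0,87],
    [-1.7,-2.1,-5.5,26,11,-1,87],
    [0,0,0,0,0,0,87],
    [0,0,0,0,0,0,87],
    [0,0,0,0,0,0,87],
    [0,0,0,0,0,0,87]
  ]
}}

```text
time: 4.05
tcp_pos: [389.0, 231.3, 110.3]
orientation: [0.087, 0.95, -0.031, 0.299]
ft_force: [-0.7, 0.1, 0.2]
finger_gap: 0.998
```

```bash
python3 - <<'E'
from h import *
p,Rc,s=cur(); print(s['time'],p,np.round(s['joint_pos'],3), 'want z',np.round(Rt(-10,35),3).tolist(),'got',np.round(Rc,3).tolist())
shot('wrist','wrist1.png');shot('scene','scene1.png');shot('side','side1.png')
E
```

```text
4.05 [388.98185865 231.31730349 110.29825168] [-0.402 -0.212 -0.604  2.366  0.629  0.82  -0.029] want z [[-0.807, 0.174, 0.565], [0.142, 0.985, -0.1], [-0.574, 0.0, -0.819]] got [[-0.806, 0.185, 0.562], [0.148, 0.983, -0.111], [-0.573, -0.007, -0.82]]
```

View pics/wrist1.png

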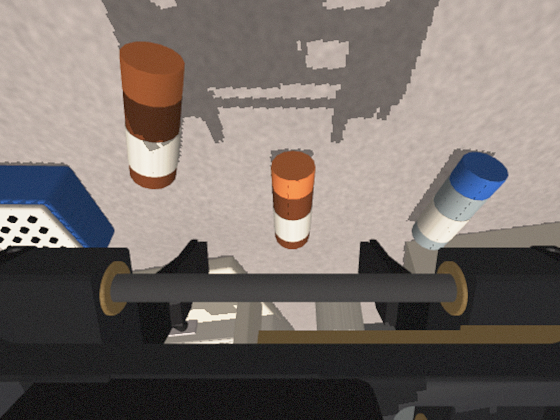

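View pics/scene1.png

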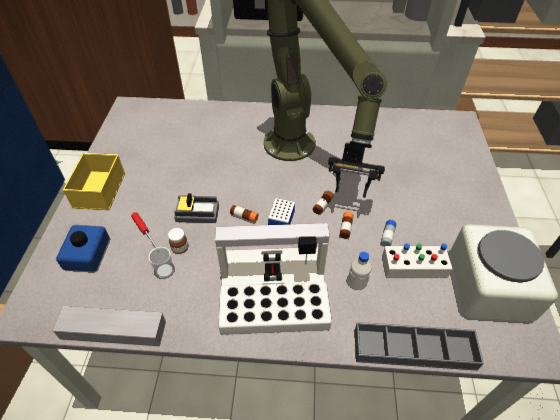

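View pics/side1.png

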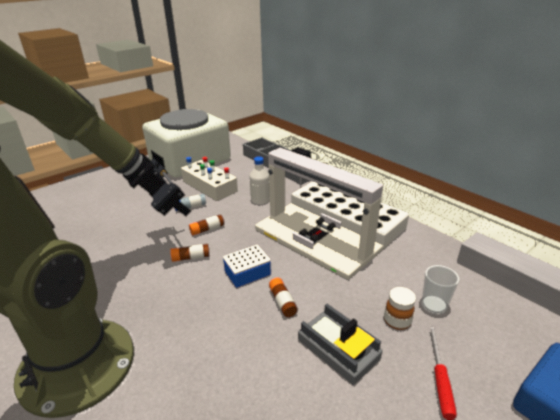

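The wrist view shows the target vial centred, cap face at about (293,165) and far end at about (293,245). With the arm out of the way, the reader and console are clear in the scene and side views. I'll fit all of them now.

```bash
cat > m2.py <<'E'
from h import *
# vial, wrist
p=shot('wrist'); W=cloud(p)
hsv=cv2.cvtColor(p['img'],cv2.COLOR_RGB2HSV)
for r in silhouettes(p,'vial_mid'):
    m=r['region']; q=W[m]; q=q[np.isfinite(q).all(1)]; q=q[(q[:,2]>8)&(q[:,2]<45)]
    if len(q)<50: continue
    vv,uu=np.where(m)
    top=q[q[:,2]>q[:,2].max()-1e9]
    xy=q[:,:2]-q[:,:2].mean(0);V=np.linalg.svd(xy,full_matrices=False)[2];a=V[0]*np.sign(V[0,0]);t=xy@a;b=np.array([-a[1],a[0]]);w=xy@b
    c=q[:,:2].mean(0)+a*np.mean(np.percentile(t,[1,99]))+b*np.mean(np.percentile(w,[1,99]))
    # cylinder fit: ridge line
    print('wrist vial',round(r['conf'],2),'px',uu.mean().round(),vv.mean().round(),'ang',np.degrees(np.arctan2(a[1],a[0])).round(1),'L',np.percentile(t,[1,99]).round(1),'W',np.percentile(w,[1,99]).round(1),'c',c.round(1),'zmax',np.percentile(q[:,2],[50,97]).round(1))
    from scipy.optimize import least_squares
    def f(x):
        al=x[2]; aa=np.array([np.cos(al),np.sin(al)]); bb=np.array([-aa[1],aa[0]])
        d=np.hypot((q[:,:2]-x[:2])@bb,q[:,2]-x[3])-18
        return np.r_[d,[((x[:2]-c)@aa)]]
    s=least_squares(f,[c[0],c[1],np.arctan2(a[1],a[0]),18],loss='soft_l1')
    print('  cyl',s.x[:2].round(1),np.degrees(s.x[2]).round(1),'z',s.x[3].round(1),'rms',np.sqrt(np.mean(s.fun**2)).round(2))
for k,z in [('vial_mid',18),('vial_cap',18)]:
    for m in mark_of(p,k)[:3]: print(k,round(m['conf'],2),np.round(atz(p,m['at'],z),1))
def rect(q,lo,hi,bx,name):
    s=q[(q[:,2]>lo)&(q[:,2]<hi)&(q[:,0]>bx[0])&(q[:,0]<bx[1])&(q[:,1]>bx[2])&(q[:,1]<bx[3])]
    if len(s)<30: print(name,'few');return
    xy=s[:,:2].astype(np.float32)
    # drop outliers by grid density
    from scipy.spatial import cKDTree
    n=np.array([len(i) for i in cKDTree(xy).query_ball_point(xy,8)]); xy=xy[n>np.median(n)*.3]
    r=cv2.minAreaRect(xy); bp=cv2.boxPoints(r)
    print(name,len(s),'c',np.round(r[0],1),'size',np.round(r[1],1),'ang',round(r[2],2),'z',np.median(s[:,2]).round(1),'box',bp.round(0).tolist())
for n in ['scene','side']:
    p=shot(n);W=cloud(p).reshape(-1,3);q=W[np.isfinite(W).all(1)]
    rect(q,222,235,(560,760,-220,200),n+' bridge top')
    rect(q,50,62,(700,950,-220,220),n+' block')
    rect(q,16,26,(520,760,-220,220),n+' deck')
    rect(q,48,70,(340,520,-450,-250),n+' console')
    rect(q,84,97,(340,520,-450,-250),n+' fin')
    for k,z in [('bed',52),('reader_front',20),('bridge',190),('shutter_fin',74),('start_top',52)]:
        for m in mark_of(p,k)[:2]: print('  ',k,round(m['conf'],2),np.round(atz(p,m['at'],z),1))
    im=cv2.cvtColor(p['img'],cv2.COLOR_RGB2BGR)
    b=(215,215,120,90) if n=='scene' else (250,150,170,130)
    cv2.imwrite(f'pics/{n}_r.png',cv2.resize(im[b[1]:b[1]+b[3],b[0]:b[0]+b[2]],None,fx=4.5,fy=4.5,interpolation=cv2.INTER_CUBIC))
    b=(165,180,65,50) if n=='scene' else (290,295,100,90)
    cv2.imwrite(f'pics/{n}_c.png',cv2.resize(im[b[1]:b[1]+b[3],b[0]:b[0]+b[2]],None,fx=6,fy=6,interpolation=cv2.INTER_CUBIC))
E
python3 m2.py
```

```text
wrist vial 0.96 px 152.0 111.0 ang -27.0 L [-33.7  62.9] W [-17.9  15.4] c [345.  145.9] zmax [33.3 36.9]
  cyl [344.2 144.4] -28.5 z 18.3 rms 3.42
wrist vial 0.56 px 483.0 244.0 ang -85.0 L [-79.3  70.9] W [-3.1 26.4] c [569.2 420.6] zmax [16.8 38.1]
  cyl [573.8 420.9] -86.4 z 20.1 rms 4.93
wrist vial 0.55 px 293.0 197.0 ang -9.9 L [-31.6  64.6] W [-17.   17.4] c [447.6 226.7] zmax [32.7 36.8]
  cyl [447.6 226.7] -9.7 z 18.2 rms 4.03
vial_mid 0.62 [348.2 141.5  18. ]
vial_mid 0.58 [447.9 223.7  18. ]
vial_cap 0.91 [302.8 165.3  18. ]
vial_cap 0.77 [397.3 234.7  18. ]
scene bridge top 1692 c [680.1 -18.6] size [ 83.8 328.7] ang 6.53 z 226.2 box [[620.0, 140.0], [657.0, -187.0], [740.0, -177.0], [703.0, 149.0]]
scene block 4530 c [781.1  -6.3] size [191.1 329.7] ang 6.47 z 56.2 box [[668.0, 147.0], [705.0, -181.0], [895.0, -159.0], [857.0, 168.0]]
scene deck 2656 c [646.2 -21.8] size [143.6 327.9] ang 6.64 z 21.2 box [[556.0, 133.0], [594.0, -193.0], [736.0, -176.0], [699.0, 149.0]]
scene console 335 c [ 423.8 -319.5] size [ 89.9 139.2] ang 0.14 z 56.6 box [[379.0, -250.0], [379.0, -
[... 629 characters left out ...]
] ang 6.35 z 57.6 box [[664.0, 146.0], [701.0, -183.0], [893.0, -162.0], [857.0, 167.0]]
side deck 3491 c [656.9 -22.8] size [169.3 330.3] ang 6.72 z 22.4 box [[554.0, 131.0], [592.0, -197.0], [760.0, -177.0], [722.0, 151.0]]
side console 1243 c [ 423.6 -318.7] size [ 82.5 139.2] ang 1.6 z 57.8 box [[380.0, -250.0], [384.0, -389.0], [467.0, -387.0], [463.0, -248.0]]
side fin 134 c [ 424.4 -338.2] size [40.1 12.6] ang 2.46 z 91.3 box [[404.0, -333.0], [405.0, -345.0], [445.0, -344.0], [444.0, -331.0]]
   bed 0.57 [651.1 -26.5  52. ]
   reader_front 0.87 [575.8 -35.5  20. ]
   reader_front 0.48 [ 460.2 -306.9   20. ]
   bridge 0.84 [630.9 -21.5 190. ]
   shutter_fin 0.94 [ 421.8 -334.4   74. ]
```

```bash
python3 - <<'E'
from h import *
p,Rc,s=cur(); Rg=Rt(-9.8,35); print(s['time'],p)
plan(p,Rc,[([455,225,9.5],Rg,8)])
E
```

```text
5.0 [387.97661249 231.58489218 109.55968377]
[-0.1, -0.0, -0.0] [0.3, 0.8, 15.1]
[-0.1, -0.0, -0.0] [0.3, 0.8, 15.1]
[-0.1, -0.0, -0.0] [0.3, 0.8, 15.1]
[-0.1, -0.0, -0.0] [0.3, 0.7, 15.1]
[-0.1, -0.0, -0.0] [0.3, 0.7, 15.1]
[-0.1, -0.0, -0.0] [0.3, 0.7, 15.1]
[-0.1, -0.0, -0.0] [0.3, 0.7, 15.1]
[-0.1, -0.0, -0.0] [0.3, 0.6, 15.1]
```

View pics/scene_r.png

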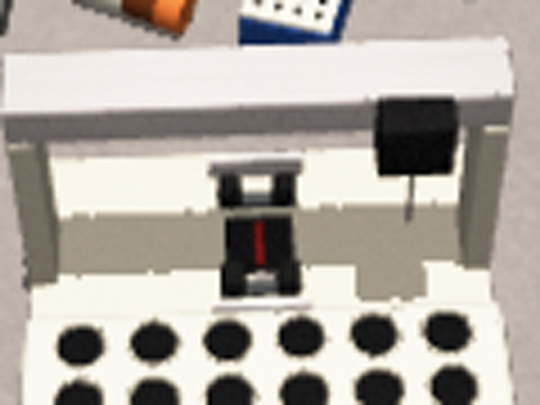

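View pics/side_c.png

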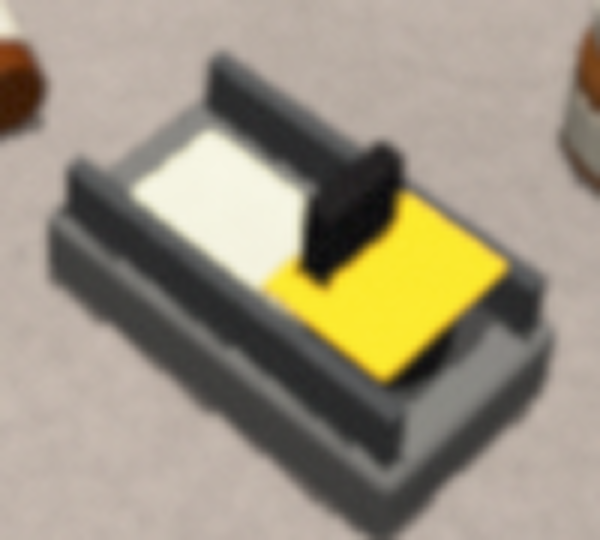

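The crops show the reader bed (two end plates, rollers, red centre mark) and the console, with the yellow plate over the button and the fin on its left. I'm moving down to the vial.

{"op": "arm_command", "data": {
  "deltas": [
    [0,0,0,0.3,0.8,18,87],
    [0,0,0,0.3,0.8,18,87],
    [0,0,0,0.3,0.8,18,87],
    [0,0,0,0.3,0.7,18,87],
    [0,0,0,0.3,0.7,16,87],
    [0,0,0,0.3,0.7,14,87],
    [-0.8,0,0,0.3,0.7,11,87],
    [0,0,0,0.3,0.6,8,87],
    [0,0,0,0,0,0,87],
    [0,0,0,0,0,0,87]
  ]
}}

```text
time: 6.0
tcp_pos: [455.0, 224.4, 8.9]
orientation: [0.084, 0.95, -0.025, 0.299]
ft_force: [-0.3, 0.1, 0.4]
finger_gap: 0.995
```

```bash
python3 - <<'E'
from h import *
p,Rc,s=cur(); print(s['time'],p,s['ft_force'],np.round(s['joint_pos'],2),np.round(Rc[:,2],3))
shot('wrist','wrist2.png');shot('side','side2.png')
im=cv2.imread('pics/side2.png');cv2.imwrite('pics/side2c.png',cv2.resize(im[170:280,110:270],None,fx=5,fy=5))
E
```

```text
6.0 [454.97303052 224.40935805   8.89261994] [-0.34482488  0.06564897  0.42777718] [-0.32  0.12 -0.57  2.37  1.12  0.66 -0.4 ] [ 0.564 -0.097 -0.82 ]
```

View pics/wrist2.png

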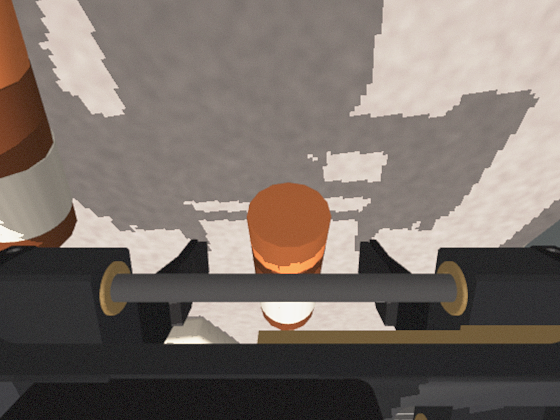

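View pics/side2c.png

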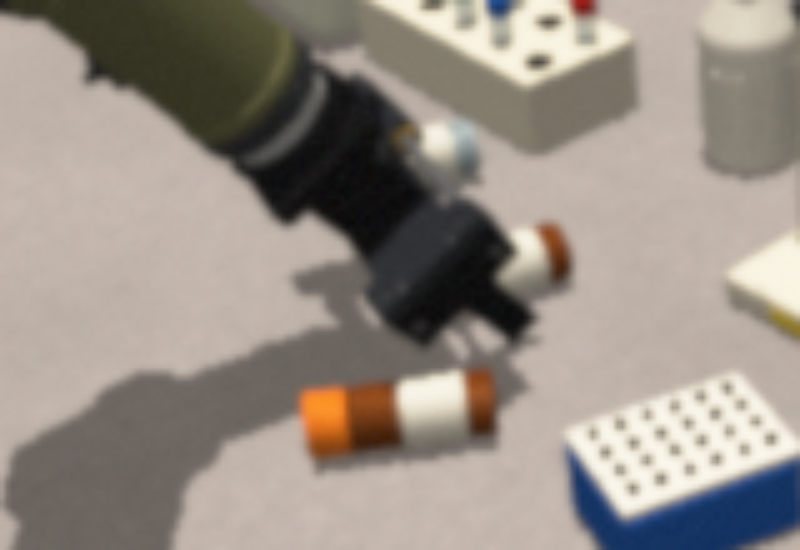

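The wrist view shows the vial between the open fingers (cap centre column about 289, jaw centre about 283), square to the jaws. I'm closing.

{"op": "arm_command", "data": {
  "deltas": [
    [0,0,0,0,0,0,60],
    [0,0,0,0,0,0,45],
    [0,0,0,0,0,0,38],
    [0,0,0,0,0,0,30],
    [0,0,0,0,0,0,20],
    [0,0,0,0,0,0,20],
    [0,0,0,0,0,0,20],
    [0,0,0,0,0,0,20],
    [0,0,0,0,0,0,20],
    [0,0,0,0,0,0,20]
  ],
  "newtons": 25
}}

```text
time: 7.1
tcp_pos: [455.1, 224.4, 8.9]
orientation: [0.084, 0.95, -0.025, 0.299]
ft_force: [-0.1, 1.0, 0.4]
finger_gap: 0.406
```

```bash
python3 - <<'E'
from h import *
p,Rc,s=cur(); print(s['time'],p,s['ft_force'],s['finger_gap']*87)
q=shot('wrist','wrist3.png');W=cloud(q)
# cap face: orange/brownish central region rows<250
m=np.zeros(W.shape[:2],bool);m[170:270,230:350]=1
pts=W[m];pts=pts[np.isfinite(pts).all(1)];loc=(pts-p)@Rc
sel=(loc[:,2]>-120)&(np.abs(loc[:,1])<30)&(pts[:,2]>3)&(pts[:,2]<45)
c=pts[sel];print(len(c),np.percentile(c,[2,50,98],axis=0).round(1).tolist())
E
```

```text
7.1 [455.10773294 224.39032241   8.94157942] [-0.08738207  0.96808611  0.3881193 ] 35.31439269652518
7303 [[397.9, 203.3, 5.0], [402.3, 232.1, 25.6], [440.6, 251.6, 36.4]]
```

View pics/wrist3.png

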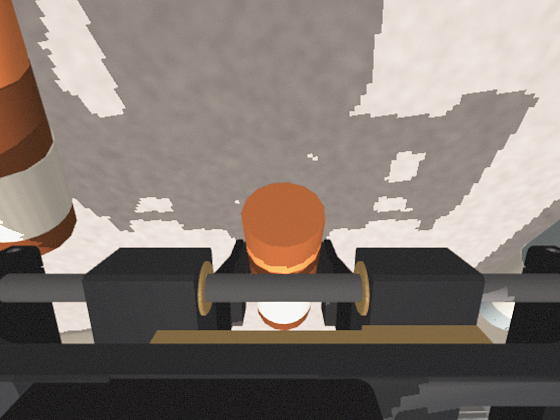

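```bash
python3 - <<'E'
from h import *
p,Rc,s=cur()
plan(p,Rc,[(p+[0,0,120],Rc,6)])
E
```

```text
[0.0, 0.0, 0.0] [-11.5, 0.1, -16.4]
[0.0, 0.0, 0.0] [-11.5, 0.1, -16.4]
[0.0, 0.0, 0.0] [-11.5, 0.1, -16.4]
[0.0, 0.0, 0.0] [-11.5, 0.1, -16.4]
[0.0, 0.0, 0.0] [-11.5, 0.1, -16.4]
[0.0, 0.0, 0.0] [-11.5, 0.1, -16.4]
```

{"op": "arm_command", "data": {
  "deltas": [
    [0,0,0,-3,0,-4,20],
    [0,0,0,-6,0,-8,20],
    [0,0,0,-11,0,-16,20],
    [0,0,0,-12,0,-16,20],
    [0,0,0,-11,0,-16,20],
    [0,0,0,-12,0,-17,20],
    [0,0,0,-11,0,-16,20],
    [0,0,0,-6,0,-8,20],
    [0,0,0,0,0,0,20],
    [0,0,0,0,0,0,20]
  ]
}}

```text
time: 8.15
tcp_pos: [455.9, 223.3, 132.6]
orientation: [0.084, 0.95, -0.025, 0.299]
ft_force: [0.5, -0.8, -1.9]
finger_gap: 0.406
```

```bash
cat > m3.py <<'E'
from h import *
import sys
p,Rc,s=cur(); print(s['time'],p.round(1),s['ft_force'].round(2),s['finger_gap']*87)
fn=sys.argv[1]
q=shot('wrist',fn);W=cloud(q)
m=np.zeros(W.shape[:2],bool);m[150:260,225:345]=1
m&=np.isfinite(W).all(2)
loc=(W-p)@Rc
a=Rt(0,35); 
# in tool frame expected axis: a_tool = Rc^T * horizontal fwd = (-cos35,0,sin35)
at=np.array([-np.cos(np.radians(35)),0,np.sin(np.radians(35))])
m&=(loc[...,2]<20)&(loc[...,2]>-90)&(np.abs(loc[...,1])<22)
P=loc[m]; 
t=P@at; print('n',len(P),'t pct',np.percentile(t,[1,5,25,50,75]).round(1))
t0=np.percentile(t,3); face=P[t<t0+4]
# robust plane
c=face.mean(0)
for _ in range(5):
    U,S,V=np.linalg.svd(face-c,full_matrices=False);n=V[2]*np.sign(V[2]@at); d=(face-c)@n; face=face[np.abs(d)<2]; c=face.mean(0)
cc=np.array([c@at, 0,0])
# centre of disc: min enclosing circle in plane
e2=np.cross(n,[0,1,0]);e2/=np.linalg.norm(e2);e1=np.cross(e2,n)
uv=np.stack([(face-c)@e1,(face-c)@e2],1).astype(np.float32)
(cu,cv_),r=cv2.minEnclosingCircle(uv)
ctr=c+cu*e1+cv_*e2
mid=ctr+50*n; mid2=ctr+50*at
print('face n',len(face),'normal tool',n.round(3),'world',(Rc@n).round(3),'r',round(r,1),'ctr tool',ctr.round(1),'mid tool',mid.round(1),mid2.round(1),'mid world',(p+Rc@mid2).round(1))
E
python3 m3.py wrist4.png
```

```text
8.15 [455.9 223.3 132.6] [ 0.54 -0.83 -1.9 ] 35.31710929850358
n 5835 t pct [-56.1 -55.7 -55.2 -54.8 -53.6]
face n 4471 normal tool [-0.816  0.002  0.578] world [ 0.985 -0.173 -0.007] r 18.3 ctr tool [ 39.4  -1.7 -39.6] mid tool [ -1.5  -1.6 -10.7] [ -1.6  -1.7 -10.9] mid world [450.7 222.5 142.5]
```

View pics/wrist4.png

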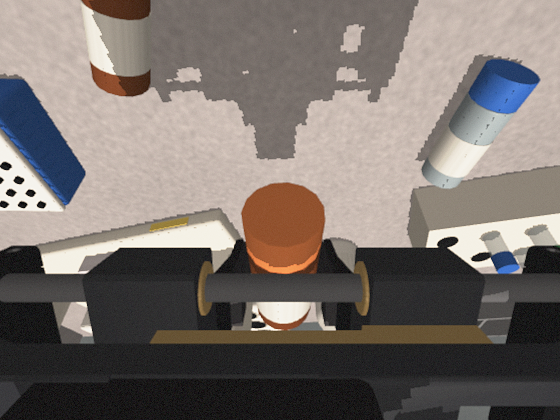

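The vial hangs level in the grip (cap-face normal level within 0.5°), with the cap towards the robot. Next I'm planning the transit.

```bash
cat > pl.py <<'E'
from h import *
BED=np.array([661.5,-21.6,52]);YB=6.55
o=np.array([-1.5,-0.8,-10.8])
Rb=Rt(YB,35); ax=R.from_euler('z',YB,degrees=True).as_matrix()
def T(x,y,z): return BED+ax@np.array([x,y,z])-Rb@o
E
python3 - <<'E'
from pl import *
p,Rc,s=cur();print(p,T(-130,0,65),T(-4,0,20),T(0,0,1))
plan(p,Rc,[(T(-130,0,65),Rb,8)])
print(); plan(T(-130,0,65),Rb,[(T(-4,0,20),Rb,6),(T(0,0,1.),Rb,4)])
E
```

```text
[455.62830929 223.14068169 132.04860543] [537.19077775 -35.06789013 107.29279327] [662.36833655 -20.69504171  62.29279327] [666.34222731 -20.23876081  43.29279327]
[-1.2, -0.0, -1.7] [-11.1, -30.0, 11.5]
[-1.2, -0.0, -1.7] [-10.2, -30.6, 10.8]
[-1.2, -0.0, -1.7] [-9.3, -31.1, 10.2]
[-1.2, -0.0, -1.7] [-8.4, -31.5, 9.6]
[-1.2, -0.0, -1.7] [-7.4, -32.0, 8.9]
[-1.2, -0.0, -1.7] [-6.5, -32.3, 8.3]
[-1.2, -0.0, -1.7] [-5.5, -32.7, 7.6]
[-1.2, -0.0, -1.7] [-4.5, -33.0, 6.9]

[0.0, 0.0, 0.0] [-12.9, -0.0, 18.2]
[0.0, 0.0, 0.0] [-12.9, 0.0, 18.2]
[0.0, 0.0, 0.0] [-12.9, -0.0, 18.2]
[0.0, 0.0, 0.0] [-12.9, -0.0, 18.2]
[0.0, 0.0, 0.0] [-12.9, 0.0, 18.2]
[0.0, 0.0, 0.0] [-12.9, -0.0, 18.2]
[0.0, 0.0, 0.0] [1.9, 0.0, 4.5]
[0.0, 0.0, 0.0] [1.9, -0.0, 4.5]
[0.0, 0.0, 0.0] [1.9, -0.0, 4.5]
[0.0, 0.0, 0.0] [1.9, 0.0, 4.5]
```

{"op": "arm_command", "data": {
  "deltas": [
    [-1,0,-1,-6,-15,6,20],
    [-1.2,0,-1.7,-10,-30,11,20],
    [-1.2,0,-1.7,-9,-31,10,20],
    [-1.2,0,-1.8,-9,-31,10,20],
    [-1.3,0,-1.8,-8,-32,9,20],
    [-1.2,0,-1.7,-7,-32,9,20],
    [-1.2,0,-1.7,-6,-33,8,20],
    [-1.2,0,-1.8,-5,-33,7,20],
    [-0.5,0,-0.4,-3,-16,4,20],
    [0,0,0,0,0,0,20]
  ]
}}

```text
time: 9.2
tcp_pos: [536.6, -25.5, 106.2]
orientation: [-0.048, 0.953, 0.021, 0.298]
ft_force: [0.2, -0.2, -1.6]
finger_gap: 0.404
```

```bash
python3 m3.py wrist5.png; python3 - <<'E'
from pl import *
p,Rc,s=cur();print(p,T(-130,0,65),np.round(s['joint_pos'],2)); print(np.degrees(R.from_matrix(Rc.T@Rb).as_rotvec()).round(2))
plan(p,Rc,[(T(-4,0,20),Rb,6)])
shot('side','side5.png')
E
```

```text
9.2 [536.6 -25.5 106.2] [ 0.2  -0.18 -1.63] 35.13734521774386
n 5834 t pct [-56.5 -56.1 -55.6 -55.2 -54.2]
face n 4481 normal tool [-0.815  0.002  0.579] world [ 0.994  0.106 -0.01 ] r 18.6 ctr tool [ 39.6  -1.4 -40. ] mid tool [ -1.1  -1.3 -11. ] [ -1.3  -1.4 -11.3] mid world [531.4 -27.5 116.3]
[536.17165675 -23.48501028 106.20133075] [537.19077775 -35.06789013 107.29279327] [-0.48 -0.24  0.51  2.4   0.05  0.36  1.69]
[ 0.29 -0.2  -0.76]
[0.0, -0.0, -0.1] [-13.1, -1.9, 18.0]
[0.0, -0.0, -0.1] [-13.0, -1.9, 18.0]
[0.0, -0.0, -0.1] [-13.0, -1.9, 18.0]
[0.0, -0.0, -0.1] [-13.0, -1.9, 18.0]
[0.0, -0.0, -0.1] [-13.0, -1.9, 18.0]
[0.0, -0.0, -0.1] [-13.0, -1.9, 18.0]
```

View pics/wrist5.png

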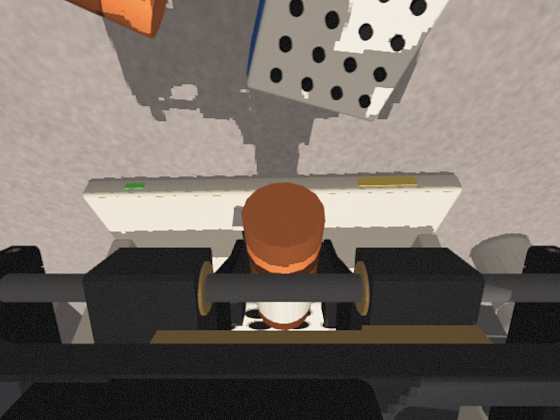

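View pics/side5.png

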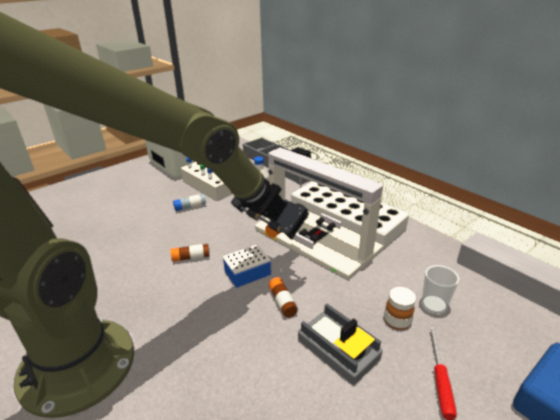

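```bash
python3 - <<'E'
from pl import *
p,Rc,s=cur();print(s['time'],p.round(1),s['joint_velocities'].round(3))
q=shot('wrist');W=cloud(q)
m=np.isfinite(W).all(2);m[250:]=0
P=W[m];P=P[(P[:,2]>14)&(P[:,2]<27)&(P[:,0]>540)&(P[:,0]<640)&(abs(P[:,1])<230)]
l=(P-BED)@ax; print(len(P),np.percentile(l,[0.5,2,50,98,99.5],axis=0).round(1).tolist())
# edge slope: per-y-bin min x
b=[];
for y in range(-150,150,10):
    g=l[(l[:,1]>=y)&(l[:,1]<y+10)]
    if len(g)>15: b.append((y+5,np.percentile(g[:,0],3)))
b=np.array(b);print(b.round(1).tolist());print(np.degrees(np.polyfit(b[:,0],b[:,1],1)[0]))
for r in mark_of(q,'reader_front')[:1]: print((ax.T@(atz(q,r['at'],20)-BED)).round(1),r['conf'])
print(observe()['tcp_pos'])
E
```

```text
9.3 [536.  -22.3 106.3] [ 0.01  -0.008 -0.046  0.005  0.001 -0.001  0.001]
13392 [[-89.9, -161.1, -37.7], [-89.2, -156.5, -37.0], [-66.9, 50.9, -31.6], [-15.4, 158.2, -30.5], [-9.9, 162.1, -27.2]]
[[-145.0, -88.5], [-135.0, -88.6], [-125.0, -88.6], [-115.0, -88.9], [-105.0, -88.6], [-95.0, -88.5], [-85.0, -88.7], [-75.0, -88.7], [-65.0, -88.7], [-55.0, -88.6], [-45.0, -88.7], [-35.0, -88.6], [-25.0, -89.3], [-15.0, -89.2], [35.0, -89.8], [45.0, -89.0], [55.0, -89.1], [65.0, -89.0], [75.0, -89.1], [85.0, -89.3], [95.0, -89.2], [105.0, -89.5], [115.0, -89.7], [125.0, -89.3], [135.0, -89.2], [145.0, -89.1]]
-0.1780523491717111
[-85.3   0.3 -32. ] 0.57
[536.16516504 -21.40069697 106.76866352]
```

```bash
sed -i 's/^BED=.*/BED=np.array([658.5,-21.9,52]);YB=6.5/; s/^o=.*/o=np.array([-1.4,-1.2,-11.1])/' pl.py; python3 - <<'E'
from pl import *
p,Rc,s=cur();print(s['time'],p,T(-4,0,20),T(0,0,1), np.degrees(R.from_matrix(Rc.T@Rb).as_rotvec()).round(2))
plan(p,Rc,[(T(-60,0,32),Rb,5),(T(-20,0,20),Rb,3)])
E
```

```text
9.4 [536.16516504 -21.40069697 106.76866352] [659.57620012 -20.5696188   62.1044053 ] [663.55048755 -20.11680595  43.1044053 ] [ 0.41 -0.14 -0.49]
[0.1, -0.0, -0.1] [-7.2, -2.7, 13.0]
[0.1, -0.0, -0.1] [-7.2, -2.7, 13.0]
[0.1, -0.0, -0.1] [-7.2, -2.6, 13.0]
[0.1, -0.0, -0.1] [-7.2, -2.6, 13.0]
[0.1, -0.0, -0.1] [-7.2, -2.6, 13.0]
[0.0, 0.0, 0.0] [-8.6, 0.0, 10.9]
[0.0, 0.0, 0.0] [-8.6, -0.0, 10.9]
[0.0, 0.0, 0.0] [-8.6, 0.0, 10.9]
```

{"op": "arm_command", "data": {
  "deltas": [
    [0,0,0,-4,0,6,20],
    [0,0,0,-7,0,13,20],
    [0,0,0,-7,0,13,20],
    [0,0,0,-7,0,13,20],
    [0,0,0,-7,0,13,20],
    [0,0,0,-4,0,7,20],
    [0,0,0,0,0,0,20],
    [0,0,0,0,0,0,20],
    [0,0,0,0,0,0,20],
    [0,0,0,0,0,0,20]
  ]
}}

```text
time: 10.4
tcp_pos: [603.1, -15.0, 75.2]
orientation: [-0.05, 0.952, 0.022, 0.3]
ft_force: [0.2, 0.2, -1.1]
finger_gap: 0.404
```

```bash
python3 - <<'E'
from pl import *
p,Rc,s=cur();print(s['time'],p,s['joint_pos'].round(2),s['joint_velocities'].round(3),T(-60,0,32), np.degrees(R.from_matrix(Rc.T@Rb).as_rotvec()).round(2))
plan(p,Rc,[(T(-20,0,20),Rb,3)])
E
```

```text
10.4 [603.12789133 -15.01534671  75.24388834] [-0.69  0.    0.74  2.29 -0.39  0.26  2.07] [ 0.001  0.     0.003 -0.001 -0.004 -0.     0.005] [603.93617621 -26.90899878  74.1044053 ] [ 0.4  -0.01 -0.62]
[0.1, -0.0, -0.2] [-8.3, -4.0, 11.1]
[0.1, -0.0, -0.2] [-8.3, -4.0, 11.1]
[0.1, -0.0, -0.2] [-8.3, -4.0, 11.1]
```

{"op": "arm_command", "data": {
  "deltas": [
    [0,0,0,-2,-4,3,20],
    [0,0,0,-4,-4,6,20],
    [0,0,0,-5,-3,6,20],
    [0.4,0,-0.6,-5,-1,6,20],
    [0,0,0,-5,0,6,20],
    [0,0,0,-4,0,6,20],
    [0,0,0,0,0,0,20],
    [0,0,0,0,0,0,20],
    [0,0,0,0,0,0,20],
    [0,0,0,0,0,0,20]
  ]
}}

```text
time: 11.4
tcp_pos: [643.5, -22.6, 62.3]
orientation: [-0.054, 0.952, 0.017, 0.3]
ft_force: [0.2, 0.2, -1.3]
finger_gap: 0.41
```

```bash
python3 m3.py wrist6.png; python3 - <<'E'
from pl import *
p,Rc,s=cur();print(s['time'],p,s['joint_pos'].round(2),s['joint_velocities'].round(3),T(-20,0,20), np.degrees(R.from_matrix(Rc.T@Rb).as_rotvec()).round(2))
plan(p,Rc,[(T(-1,0,17),Rb,3),(T(0,0,1),Rb,4)])
shot('scene','scene6.png');shot('side','side6.png')
im=cv2.imread('pics/side6.png');cv2.imwrite('pics/side6c.png',cv2.resize(im[140:290,230:420],None,fx=4,fy=4))
E
```

```text
11.4 [643.5 -22.6  62.3] [ 0.17  0.24 -1.29] 35.65255921839915
n 9071 t pct [-56.4 -56.  -55.4 -52.8 -49.7]
face n 4440 normal tool [-0.815  0.003  0.579] world [ 0.993  0.116 -0.007] r 18.7 ctr tool [ 39.7  -0.6 -39.9] mid tool [ -1.   -0.5 -10.9] [ -1.2  -0.6 -11.2] mid world [638.2 -23.8  72.1]
11.45 [643.58111944 -22.54078437  62.30030894] [-0.61  0.14  0.7   2.21 -0.73  0.28  2.39] [-0.001  0.002 -0.002 -0.002 -0.006  0.     0.003] [643.67905043 -22.38087023  62.1044053 ] [-0.01 -0.02 -0.02]
[-0.0, -0.0, -0.0] [-4.6, 0.1, 4.5]
[-0.0, -0.0, -0.0] [-4.6, 0.1, 4.5]
[-0.0, -0.0, -0.0] [-4.6, 0.1, 4.5]
[0.0, 0.0, 0.0] [2.1, -0.0, 3.4]
[0.0, 0.0, 0.0] [2.1, 0.0, 3.4]
[0.0, 0.0, 0.0] [2.1, -0.0, 3.4]
[0.0, 0.0, 0.0] [2.1, -0.0, 3.4]
```

View pics/side6c.png

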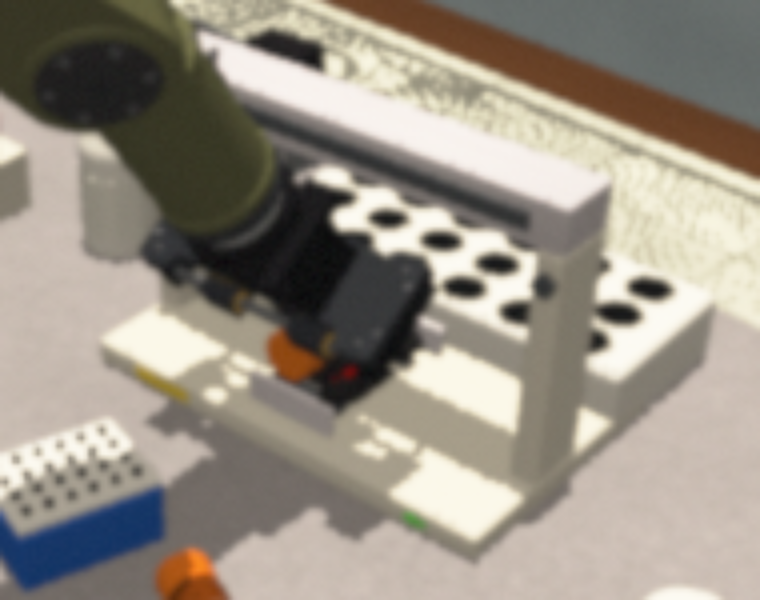

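View pics/wrist6.png

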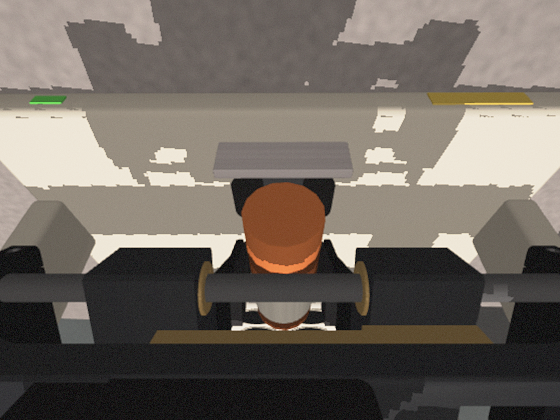

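```bash
python3 - <<'E'
from pl import *
p,Rc,s=cur()
q=shot('wrist');W=cloud(q)
G=W[135:185,205:360].reshape(-1,3); G=G[np.isfinite(G).all(1)];l=(G-BED)@ax
t=l[(l[:,2]>-13)&(l[:,2]<-6)]
print(len(t),np.percentile(t,[1,5,50,95,99],axis=0).round(1).tolist())
for zz in range(-34,0,3):
    k=l[(l[:,2]>=zz)&(l[:,2]<zz+3)]
    if len(k)>20: print(zz,len(k),np.percentile(k[:,0],[2,50,98]).round(1))
vm=np.array([638.2,-23.8,72.1]);print('vial mid',(ax.T@(vm-BED)).round(1))
E
```

```text
1792 [[-67.5, -34.3, -12.9], [-67.2, -31.6, -12.6], [-65.6, -1.2, -9.8], [-61.6, 30.6, -8.8], [-60.7, 33.6, -8.5]]
-34 1685 [-70.6 -65.3 -33.2]
-31 921 [-71.1 -66.7 -35.5]
-28 704 [-67.4 -66.3 -39.3]
-25 502 [-67.4 -66.6 -48.6]
-22 742 [-67.4 -66.4 -47.9]
-19 754 [-67.4 -66.4 -48. ]
-16 548 [-67.5 -66.7 -65.6]
-13 719 [-67.5 -66.5 -60.7]
-10 1073 [-67.1 -64.3 -61. ]
vial mid [-20.4   0.4  20.1]
```

{"op": "arm_command", "data": {
  "deltas": [
    [0,0,0,-4,0,3,20],
    [0,0,0,-4,0,3,20],
    [0,0,0,-4,0,3,20],
    [0,0,0,-4,0,2.5,20],
    [0,0,0,1.8,0,2.6,20],
    [0,0,0,1.8,0,2.6,20],
    [0,0,0,1.8,0,2.6,20],
    [0,0,0,1.8,0,2.6,20],
    [0,0,0,1.4,0,2,20],
    [0,0,0,0,0,0,20]
  ]
}}

```text
time: 12.6
tcp_pos: [663.0, -20.4, 46.2]
orientation: [-0.054, 0.952, 0.017, 0.3]
ft_force: [-0.1, -0.3, -1.2]
finger_gap: 0.411
```

```bash
python3 m3.py wrist7.png; python3 - <<'E'
from pl import *
p,Rc,s=cur();print(s['time'],p,s['joint_pos'].round(2),s['joint_velocities'].round(3),T(0,0,4), np.degrees(R.from_matrix(Rc.T@Rb).as_rotvec()).round(2))
plan(p,Rc,[(T(0,0,1),Rb,1)])
E
```

```text
12.6 [663.  -20.4  46.2] [-0.11 -0.32 -1.21] 35.734703690207205
n 9984 t pct [-71.8 -71.3 -56.3 -55.3 -52.9]
face n 1859 normal tool [-0.692  0.003  0.722] world [ 0.974  0.113 -0.197] r 22.3 ctr tool [ 61.8  -0.  -35.1] mid tool [27.2  0.1  1. ] [20.9 -0.  -6.5] mid world [642.3 -22.8  39.5]
12.65 [663.21861546 -20.52185818  46.5331513 ] [-0.53  0.22  0.61  2.17 -0.88  0.27  2.51] [-0.007 -0.006  0.009 -0.006  0.005  0.003 -0.005] [663.55048755 -20.11680595  46.1044053 ] [-0.03 -0.06 -0.03]
[-0.0, -0.1, -0.0] [1.7, 0.4, 3.0]
```

View pics/wrist7.png

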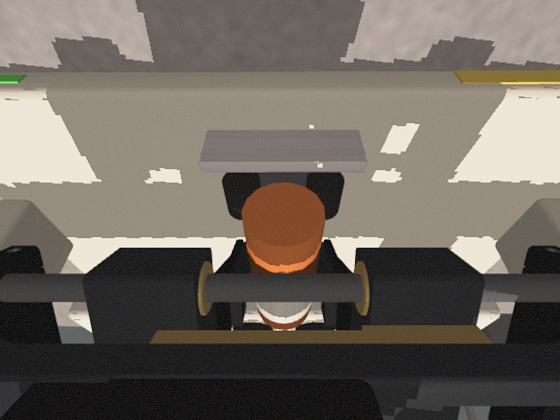

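The vial is centred inside the end plate (plate columns 200–366, vial centre 284), about 3–4 mm above its seat. I'm lowering the rest of the way slowly.

{"op": "arm_command", "data": {
  "deltas": [
    [0,0,0,0.6,0,0.8,20],
    [0,0,0,0.6,0,0.8,20],
    [0,0,0,0.6,0,0.8,20],
    [0,0,0,0.3,0,0.4,20],
    [0,0,0,0,0,0,20],
    [0,0,0,0,0,0,20],
    [0,0,0,0,0,0,20],
    [0,0,0,0,0,0,20],
    [0,0,0,0,0,0,20],
    [0,0,0,0,0,0,20]
  ]
}}

```text
time: 13.65
tcp_pos: [663.3, -20.4, 43.4]
orientation: [-0.054, 0.952, 0.017, 0.3]
ft_force: [0.5, -0.2, -0.9]
finger_gap: 0.411
```

{"op": "arm_command", "data": {
  "deltas": [
    [0,0,0,0.3,0,0.4,20],
    [0,0,0,0,0,0,20],
    [0,0,0,0.3,0,0.4,20],
    [0,0,0,0,0,0,20],
    [0,0,0,0.3,0,0.4,20],
    [0,0,0,0,0,0,20],
    [0,0,0,0,0,0,20],
    [0,0,0,0,0,0,20],
    [0,0,0,0,0,0,20],
    [0,0,0,0,0,0,20]
  ]
}}

```text
time: 14.65
tcp_pos: [663.8, -20.4, 43.0]
orientation: [-0.054, 0.952, 0.017, 0.301]
ft_force: [-7.5, -0.8, 8.8]
finger_gap: 0.406
```

```bash
python3 - <<'E'
from pl import *
p,Rc,s=cur();print(s['time'],p,s['ft_force'].round(2),s['joint_pos'].round(2))
q=shot('wrist','wrist8.png');W=cloud(q)
# height of cap top & plate top, same frame
G=W[120:175,205:360].reshape(-1,3); G=G[np.isfinite(G).all(1)];l=(G-BED)@ax;t=l[(l[:,2]>-14)&(l[:,2]<-4)]
print('plate',np.percentile(t,[2,50,98],axis=0).round(1).tolist())
G=W[180:262,240:328].reshape(-1,3); G=G[np.isfinite(G).all(1)];l=(G-BED)@ax;t=l[(l[:,2]>-20)&(l[:,0]>-58)&(abs(l[:,1])<20)]
print('cap',len(t),np.percentile(t,[1,5,50,95,99],axis=0).round(1).tolist())
E
```

```text
14.65 [663.7671885  -20.39483657  42.95117877] [-7.47 -0.79  8.78] [-0.51  0.22  0.59  2.18 -0.91  0.26  2.54]
plate [[-67.3, -31.1, -13.8], [-66.0, -0.8, -9.9], [-62.0, 29.6, -8.6]]
cap 6554 [[-51.2, -19.3, -18.2], [-50.8, -16.4, -15.1], [-49.8, 0.0, 4.8], [-35.8, 16.4, 17.8], [-17.8, 19.3, 18.5]]
```

Contact is felt (+9 N vertical), the cap face is at x ≈ -50.5 mm in the bed frame, and the vial is seated. I'm releasing.

{"op": "arm_command", "data": {
  "deltas": [
    [0,0,0,-0.3,0,-0.4,30],
    [0,0,0,0,0,0,36],
    [0,0,0,0,0,0,38],
    [0,0,0,0,0,0,40],
    [0,0,0,0,0,0,45],
    [0,0,0,0,0,0,52],
    [0,0,0,0,0,0,60],
    [0,0,0,0,0,0,60],
    [0,0,0,0,0,0,60],
    [0,0,0,0,0,0,60]
  ],
  "newtons": 5
}}

```text
time: 15.7
tcp_pos: [663.2, -20.4, 42.3]
orientation: [-0.054, 0.952, 0.017, 0.3]
ft_force: [0.5, -1.1, 0.0]
finger_gap: 0.683
```

```bash
python3 - <<'E'
from pl import *
p,Rc,s=cur();print(s['time'],p,s['ft_force'].round(2),s['finger_gap']*87)
q=shot('wrist','wrist9.png');W=cloud(q)
G=W[170:262,240:328].reshape(-1,3); G=G[np.isfinite(G).all(1)];l=(G-BED)@ax;t=l[(l[:,2]>-20)&(l[:,0]>-58)&(abs(l[:,1])<20)]
print('cap',len(t),np.percentile(t,[1,5,50,95,99],axis=0).round(1).tolist())
E
```

```text
15.7 [663.22927376 -20.41146437  42.27658415] [ 0.54 -1.06  0.02] 59.43421442306523
cap 6367 [[-51.2, -19.0, -18.9], [-50.9, -16.2, -15.4], [-49.9, 0.1, 4.5], [-39.0, 16.1, 17.9], [-30.6, 19.1, 18.6]]
```

View pics/wrist9.png

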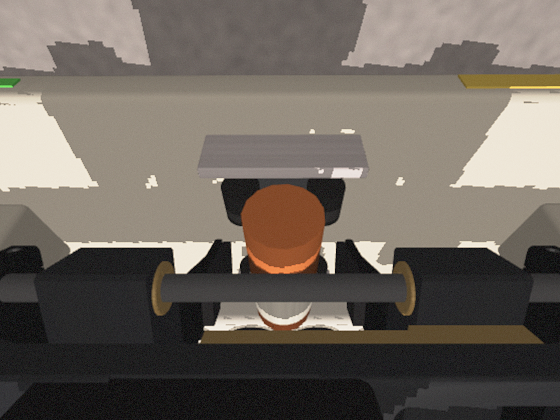

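The vial stays on the rollers, released (force ≈ 0, gap 59 mm). I'm retracting along the tool axis.

{"op": "arm_command", "data": {
  "deltas": [
    [0,0,0,0,0,-4,60],
    [0,0,0,0,0,-8,60],
    [0,0,0,0,0,-12,60],
    [0,0,0,0,0,-16,60],
    [0,0,0,0,0,-20,60],
    [0,0,0,0,0,-20,60],
    [0,0,0,0,0,-20,60],
    [0,0,0,0,0,-20,60],
    [0,0,0,0,0,-15,60],
    [0,0,0,0,0,-5,60]
  ]
}}

```text
time: 16.75
tcp_pos: [583.7, -29.5, 158.9]
orientation: [-0.054, 0.952, 0.018, 0.301]
ft_force: [0.5, -0.3, 0.5]
finger_gap: 0.686
```

```bash
python3 - <<'E'
from pl import *
p,Rc,s=cur();print(s['time'],p,s['ft_force'].round(2),s['joint_pos'].round(2))
q=shot('wrist','wrist10.png')
Rg=Rt(-88,0)
print(np.degrees(R.from_matrix(Rc.T@Rg).magnitude()))
plan(p,Rc,[(p+[-60,-20,80],Rc@R.from_rotvec(R.from_matrix(Rc.T@Rg).as_rotvec()*4/16).as_matrix(),4),([425,-367,170],Rg,12)])
E
```

```text
16.75 [583.66034291 -29.53313423 158.894949  ] [ 0.48 -0.34  0.49] [-0.67 -0.24  0.68  2.26  0.13  0.47  1.63]
99.29279612515607
[1.8, 1.7, 5.7] [1.1, -3.3, -25.3]
[1.8, 1.7, 5.7] [1.5, -4.2, -25.1]
[1.8, 1.7, 5.7] [1.8, -5.1, -24.9]
[1.8, 1.7, 5.7] [1.9, -6.1, -24.7]
[1.8, 1.7, 5.7] [1.5, -28.1, 2.5]
[1.8, 1.7, 5.7] [-1.3, -28.1, 3.4]
[1.8, 1.7, 5.7] [-4.2, -27.7, 4.2]
[1.8, 1.7, 5.7] [-7.1, -27.0, 4.9]
[1.8, 1.7, 5.7] [-9.9, -25.9, 5.5]
[1.8, 1.7, 5.7] [-12.5, -24.7, 6.0]
[1.8, 1.7, 5.7] [-15.1, -23.1, 6.3]
[1.8, 1.7, 5.7] [-17.5, -21.3, 6.5]
[1.8, 1.7, 5.7] [-19.7, -19.2, 6.6]
[1.8, 1.7, 5.7] [-21.7, -16.9, 6.6]
[1.8, 1.7, 5.7] [-23.4, -14.5, 6.4]
[1.8, 1.7, 5.7] [-24.9, -11.9, 6.2]
```

View pics/wrist10.png

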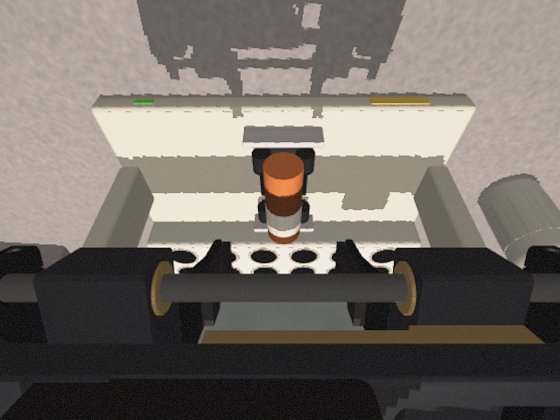

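The vial lies on the rollers between the end plates, cap (283,165) towards the robot. Now I'm moving to the console.

{"op": "arm_command", "data": {
  "deltas": [
    [1.8,1.7,5.7,1,-3,-25,60],
    [1.8,1.7,5.7,1,-4,-25,60],
    [1.8,1.7,5.7,2,-5,-25,60],
    [1.8,1.7,5.7,2,-6,-25,40],
    [1.8,1.7,5.7,1,-28,2,20],
    [1.8,1.7,5.7,-1,-28,3,0],
    [1.8,1.7,5.7,-4,-28,4,0],
    [1.8,1.7,5.7,-7,-27,5,0],
    [1.8,1.7,5.7,-10,-26,5,0],
    [1.8,1.7,5.7,-13,-25,6,0]
  ],
  "newtons": 20
}}

```text
time: 17.8
tcp_pos: [493.1, -210.7, 195.0]
orientation: [0.422, 0.897, 0.008, 0.135]
ft_force: [0.5, 0.4, -0.2]
finger_gap: 0.139
```

{"op": "arm_command", "data": {
  "deltas": [
    [1.8,1.7,5.7,-15,-23,6,0],
    [1.8,1.7,5.7,-17,-21,7,0],
    [1.8,1.7,5.7,-20,-19,7,0],
    [1.8,1.7,5.7,-22,-17,7,0],
    [1.8,1.7,5.7,-23,-15,6,0],
    [1.8,1.7,5.7,-25,-12,6,0],
    [0,0,0,0,0,0,0],
    [0,0,0,0,0,0,0],
    [0,0,0,0,0,0,0],
    [0,0,0,0,0,0,0]
  ]
}}

```text
time: 18.8
tcp_pos: [454.4, -370.1, 163.1]
orientation: [0.672, 0.74, 0.001, 0.009]
ft_force: [-0.3, -0.0, 0.1]
finger_gap: 0.009
```

```bash
cat > m4.py <<'E'
from h import *
p,Rc,s=cur();print(s['time'],p.round(1),s['ft_force'].round(2),s['joint_pos'].round(2),s['finger_gap'],Rc.round(2).tolist())
q=shot('wrist','wrist11.png');W=cloud(q)
from scipy.spatial import cKDTree
def fit(G,lo,hi,name):
    G=G[np.isfinite(G).all(1)]
    s=G[(G[:,2]>lo)&(G[:,2]<hi)&(G[:,0]>350)&(G[:,0]<500)&(G[:,1]>-450)&(G[:,1]<-240)]
    if len(s)<20: print(name,'few',len(s));return
    xy=s[:,:2].astype(np.float32);n=np.array([len(i) for i in cKDTree(xy).query_ball_point(xy,4)]);xy=xy[n>np.median(n)*.3]
    r=cv2.minAreaRect(xy);print(name,len(xy),np.round(r[0],1),np.round(r[1],1),round(r[2],2),'z',np.median(s[:,2]).round(1))
fit(W.reshape(-1,3),84,96,'wrist fin')
q2=shot('side','side11.png');W2=cloud(q2)
fit(W2.reshape(-1,3),84,96,'side fin')
hs=cv2.cvtColor(q2['img'],cv2.COLOR_RGB2HSV);m=(hs[...,0]>22)&(hs[...,0]<34)&(hs[...,1]>150)&(hs[...,2]>120);fit(W2[m],40,75,'side yellow')
hs=cv2.cvtColor(q['img'],cv2.COLOR_RGB2HSV);m=(hs[...,0]>22)&(hs[...,0]<34)&(hs[...,1]>150)&(hs[...,2]>120);fit(W[m],40,75,'wrist yellow')
E
python3 m4.py
```

```text
18.8 [ 454.4 -370.1  163.1] [-0.33 -0.02  0.11] [ 0.27  0.21  0.43  1.73 -0.1   1.2   0.81] 0.009094994784828081 [[-0.1, 1.0, 0.02], [1.0, 0.1, -0.01], [-0.01, 0.01, -1.0]]
wrist fin 829 [ 421.6 -338.3] [39.9 12.2] 2.47 z 90.5
side fin 136 [ 424.4 -338.3] [40.5 11.8] 1.01 z 91.5
side yellow 564 [ 424.3 -353.9] [64.4 47.4] 2.13 z 60.2
wrist yellow 50 [ 421.5 -353.1] [63.9 47.8] 5.59 z 58.6
```

View pics/wrist11.png

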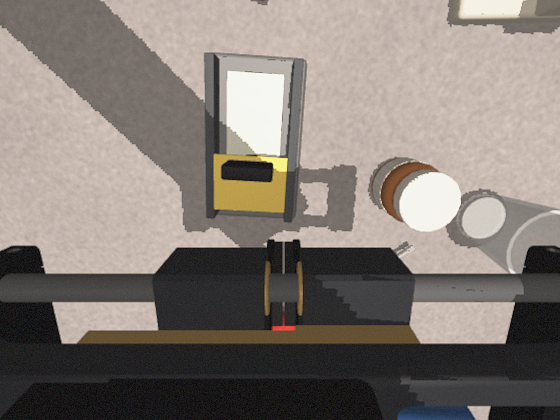

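View pics/side11.png

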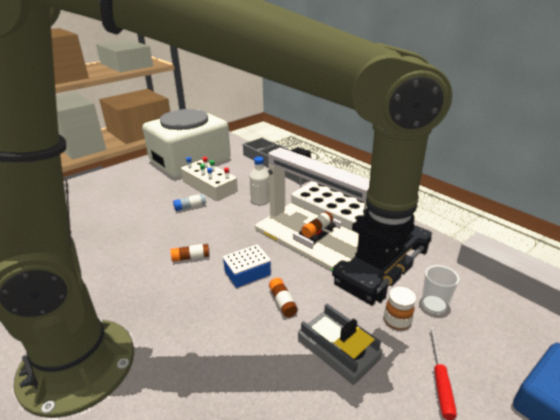

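```bash
python3 - <<'E'
from h import *
p,Rc,s=cur();Rg=Rt(-88,0)
plan(p,Rc,[([424,-369,140],Rg,3),([424,-369,68],Rg,4)])
print()
plan([424,-369,68],Rg,[(np.array([424,-369,68])+56*np.array([-.038,.999,0]),Rg,8)])
E
```

```text
[0.3, 0.2, 1.2] [1.6, -10.1, 7.6]
[0.3, 0.2, 1.2] [1.3, -10.1, 7.7]
[0.3, 0.2, 1.2] [1.1, -10.1, 7.7]
[0.0, 0.0, 0.0] [0.0, 0.0, 18.0]
[0.0, 0.0, 0.0] [0.0, 0.0, 18.0]
[0.0, 0.0, 0.0] [0.0, 0.0, 18.0]
[0.0, 0.0, 0.0] [0.0, 0.0, 18.0]

[0.0, 0.0, 0.0] [7.0, -0.0, 0.0]
[0.0, 0.0, 0.0] [7.0, -0.0, 0.0]
[0.0, 0.0, 0.0] [7.0, -0.0, 0.0]
[0.0, 0.0, 0.0] [7.0, -0.0, 0.0]
[0.0, 0.0, 0.0] [7.0, -0.0, 0.0]
[0.0, 0.0, 0.0] [7.0, -0.0, 0.0]
[0.0, 0.0, 0.0] [7.0, -0.0, 0.0]
[0.0, 0.0, 0.0] [7.0, -0.0, 0.0]
```

{"op": "arm_command", "data": {
  "deltas": [
    [0.3,0.2,1.2,1.5,-10,8,0],
    [0.3,0.2,1.2,1,-10,8,0],
    [0.3,0.2,1.2,1,-10,7,0],
    [0,0,0,0,0,18,0],
    [0,0,0,0,0,18,0],
    [0,0,0,0,0,16,0],
    [0,0,0,0,0,12,0],
    [0,0,0,0,0,8,0],
    [0,0,0,0,0,0,0],
    [0,0,0,0,0,0,0]
  ]
}}

```text
time: 19.9
tcp_pos: [423.7, -370.8, 68.1]
orientation: [0.696, 0.718, -0.001, 0.0]
ft_force: [0.0, -0.1, -0.5]
finger_gap: 0.003
```

```bash
python3 - <<'E'
from h import *
p,Rc,s=cur();print(s['time'],p.round(1),s['ft_force'].round(2),Rc.round(3).tolist())
q=shot('wrist','wrist12.png')
E
```

```text
19.9 [ 423.7 -370.8   68.1] [ 0.03 -0.12 -0.51] [[-0.031, 1.0, -0.001], [1.0, 0.031, -0.003], [-0.003, -0.001, -1.0]]
```

View pics/wrist12.png

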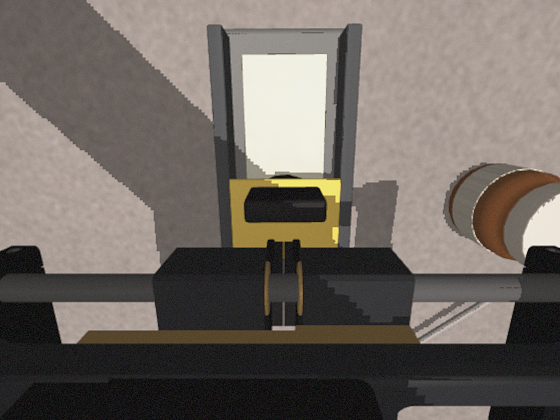

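The fingertips (column 284) line up behind the fin (column 286). I'm pushing the shutter open.

{"op": "arm_command", "data": {
  "deltas": [
    [0,0,0,6,0,0,0],
    [0,0,0,6,0,0,0],
    [0,0,0,6,0,0,0],
    [0,0,0,6,0,0,0],
    [0,0,0,6,0,0,0],
    [0,0,0,6,0,0,0],
    [0,0,0,6,0,0,0],
    [0,0,0,6,0,0,0],
    [0,0,0,6,0,0,0],
    [0,0,0,6,0,0,0]
  ]
}}

```text
time: 20.95
tcp_pos: [421.8, -310.1, 67.7]
orientation: [0.696, 0.718, -0.001, 0.0]
ft_force: [0.1, -2.8, 1.3]
finger_gap: 0.007
```

{"op": "arm_command", "data": {
  "deltas": [
    [0,0,0,3,0,0,0],
    [0,0,0,2,0,0,0],
    [0,0,0,2,0,0,0],
    [0,0,0,1,0,0,0],
    [0,0,0,0,0,0,0],
    [0,0,0,0,0,0,0],
    [0,0,0,0,0,0,0],
    [0,0,0,0,0,0,0],
    [0,0,0,0,0,0,0],
    [0,0,0,0,0,0,0]
  ]
}}

```text
time: 21.95
tcp_pos: [421.4, -302.5, 67.5]
orientation: [0.696, 0.718, -0.001, 0.0]
ft_force: [0.4, 0.1, 0.4]
finger_gap: 0.007
```

```bash
sed -i 's/11.png/13.png/g' m4.py; python3 m4.py
```

```text
21.95 [ 421.4 -302.5   67.5] [0.38 0.06 0.39] [ 0.2   0.18  0.4   1.97 -0.08  1.01  0.67] 0.006760474884496377 [[-0.03, 1.0, -0.0], [1.0, 0.03, -0.0], [-0.0, -0.0, -1.0]]
wrist fin 2017 [ 419.7 -289. ] [39.8 18.1] 1.88 z 90.5
side fin 48 [ 422.1 -306.8] [19.8 15.5] 3.77 z 89.0
side yellow 348 [ 423.4 -308.6] [64.2 36.2] 3.04 z 60.1
wrist yellow 45 [ 419.7 -288.4] [62.8 23.5] 2.06 z 58.8
```

View pics/wrist13.png

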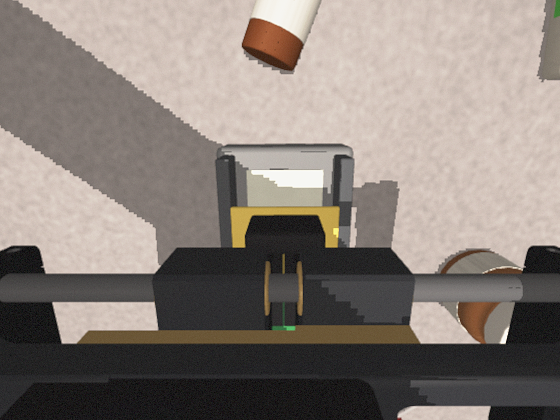

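{"op": "arm_command", "data": {
  "deltas": [
    [0,0,0,1,0,0,0],
    [0,0,0,1,0,0,0],
    [0,0,0,1,0,0,0],
    [0,0,0,1,0,0,0],
    [0,0,0,1,0,0,0],
    [0,0,0,0,0,0,0],
    [0,0,0,0,0,0,0],
    [0,0,0,0,0,0,0],
    [0,0,0,0,0,0,0],
    [0,0,0,0,0,0,0]
  ]
}}

```text
time: 23.05
tcp_pos: [421.2, -298.7, 67.6]
orientation: [0.696, 0.718, -0.002, 0.001]
ft_force: [-0.2, -4.7, -3.0]
finger_gap: 0.006
```

The push meets the end stop (4.7 N, and the TCP stalled). I'm backing off, rising and moving over the button to look.

{"op": "arm_command", "data": {
  "deltas": [
    [0,0,0,-4,0,0,0],
    [0,0,0,-4,0,0,0],
    [0,0,0,-2,0,-16,0],
    [0,0,0,0,0,-18,0],
    [0,0,0,-8,0,-18,0],
    [0,0,0,-15,1,-10,0],
    [0,0,0,-15,1,0,0],
    [0,0,0,-7,1,0,0],
    [0,0,0,0,0,0,0],
    [0,0,0,0,0,0,0]
  ]
}}

```text
time: 24.05
tcp_pos: [426.0, -351.4, 129.1]
orientation: [0.696, 0.718, -0.001, -0.001]
ft_force: [-0.1, -0.9, 0.3]
finger_gap: 0.005
```

```bash
cat > m5.py <<'E'
from h import *
p,Rc,s=cur();print(s['time'],p.round(1),s['ft_force'].round(2))
for n in ['wrist','side','scene']:
    q=shot(n,n+'14.png');W=cloud(q)
    hs=cv2.cvtColor(q['img'],cv2.COLOR_RGB2HSV);m=(hs[...,0]>45)&(hs[...,0]<85)&(hs[...,1]>110)&(hs[...,2]>40)
    k=m&np.isfinite(W).all(2)&(abs(W[...,0]-423)<50)&(abs(W[...,1]+350)<60)
    P=W[k]
    if len(P)>5:
        v,u=np.where(k); (cu,cv_),r=cv2.minEnclosingCircle(np.stack([u,v],1).astype(np.float32))
        print(n,'green',len(P),np.median(P,0).round(1),P.min(0).round(1),P.max(0).round(1),'px',round(cu),round(cv_),'r',round(r,1))
        e=P[:,:2].astype(np.float32);print('  circ',cv2.minEnclosingCircle(e))
    m=(hs[...,0]>22)&(hs[...,0]<34)&(hs[...,1]>150)&(hs[...,2]>100)
    k=m&np.isfinite(W).all(2)&(abs(W[...,0]-423)<60)&(abs(W[...,1]+310)<90)
    if k.sum()>10: print(n,'yellow',cv2.minAreaRect(W[k][:,:2].astype(np.float32)))
    f=W.reshape(-1,3);f=f[(f[:,2]>84)&(f[:,2]<95)&(abs(f[:,0]-423)<35)&(abs(f[:,1]+290)<30)]
    if len(f)>10: print(n,'fin',cv2.minAreaRect(f[:,:2].astype(np.float32)))
    for r in mark_of(q,'start_top')[:2]: print(n,'start',round(r['conf'],2),atz(q,r['at'],52).round(1))
E
python3 m5.py
```

```text
24.05 [ 426.  -351.4  129.1] [-0.06 -0.86  0.26]
wrist green 1115 [ 422.  -352.3   52.6] [ 406.6 -372.9   42.2] [ 437.6 -337.9   54.6] px 281 216 r 19.3
  circ ((421.8710632324219, -355.3037109375), 17.60637092590332)
wrist yellow ((407.4267272949219, -311.77630615234375), (36.750953674316406, 76.59967803955078), 51.58574295043945)
wrist fin ((419.54803466796875, -282.99383544921875), (39.88822555541992, 11.933329582214355), 1.843163013458252)
wrist start 0.85 [ 422.2 -353.2   52. ]
side green 232 [ 420.6 -356.2   53.5] [ 407.6 -369.2   41.9] [ 443.3 -334.4   57.6] px 353 344 r 9.0
  circ ((425.56494140625, -353.079833984375), 18.961830139160156)
side yellow ((423.4489440917969, -297.7000732421875), (66.2476577758789, 49.189483642578125), 1.0317606925964355)
side fin ((413.5534973144531, -283.5224304199219), (23.287479400634766, 11.61371898651123), 0.5987486243247986)
side start 0.67 [ 429.6 -350.9   52. ]
scene green 59 [ 427.7 -352.2   51.7] [ 405.6 -367.3   40. ] [ 443.5 -336.7   56.6] px 186 205 r 4.4
  circ ((424.55889892578125, -352.212158203125), 19.175268173217773)
scene yellow ((420.21343994140625, -300.8677978515625), (57.5611686706543, 59.4713020324707), 86.67485809326172)
scene fin ((423.4681091308594, -281.7535705566406), (46.35591125488281, 12.84521198272705), 1.4992891550064087)
scene start 0.49 [ 417.2 -351.6   52. ]
```

View pics/wrist14.png

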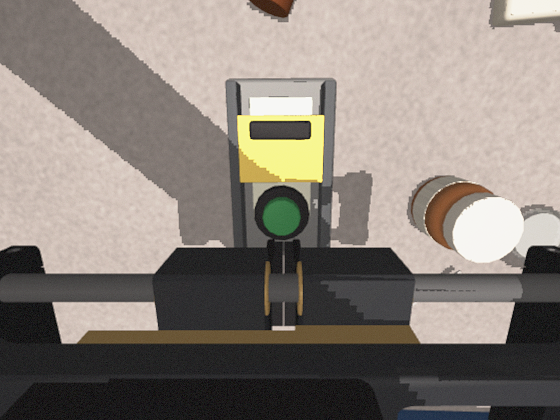

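View pics/side14.png

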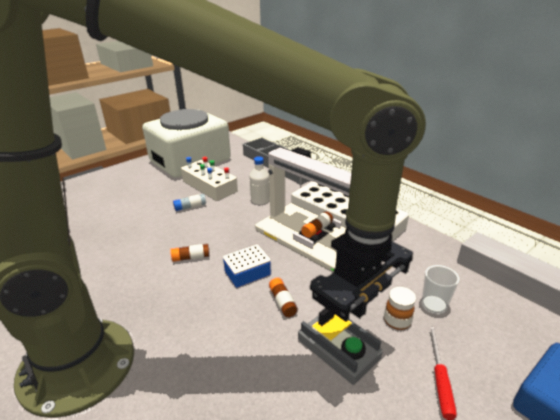

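The shutter is fully open: fin at y = -283, which is 56 mm of travel. The green button at wrist pixel (281,215) gives a centre of about (423,-353.5), height 52 mm. I'm pressing.

{"op": "arm_command", "data": {
  "deltas": [
    [0,0,0,-2,-3,20,0],
    [0,0,0,0,0,20,0],
    [0,0,0,0,0,16,0],
    [0,0,0,0,0,10,0],
    [0,0,0,0,0,5,0],
    [0,0,0,0,0,4,0],
    [0,0,0,0,0,4,0],
    [0,0,0,0,0,3,0],
    [0,0,0,0,0,2,0],
    [0,0,0,0,0,0,0]
  ]
}}

```text
time: 25.35
tcp_pos: [423.6, -354.9, 46.5]
orientation: [0.696, 0.718, -0.001, 0.001]
ft_force: [-0.3, 0.9, 6.5]
finger_gap: 0.005
```

{"op": "arm_command", "data": {
  "deltas": [
    [0,0,0,0,0,1,0],
    [0,0,0,0,0,1,0],
    [0,0,0,0,0,1,0],
    [0,0,0,0,0,0,0],
    [0,0,0,0,0,0,0],
    [0,0,0,0,0,0,0],
    [0,0,0,0,0,0,0],
    [0,0,0,0,0,0,0],
    [0,0,0,0,0,0,0],
    [0,0,0,0,0,0,0]
  ]
}}

```text
time: 26.35
tcp_pos: [423.7, -355.0, 46.1]
orientation: [0.696, 0.718, -0.001, 0.001]
ft_force: [-6.6, 4.9, 22.5]
finger_gap: 0.007
```

The button is at its stop (z = 46.1, 22 N). I'm lifting off and moving clear.

{"op": "arm_command", "data": {
  "deltas": [
    [0,0,0,0,0,-3,0],
    [0,0,0,0,0,-5,0],
    [0,0,0,0,0,-10,0],
    [0,0,0,0,0,-20,0],
    [0,0,0,0,0,-25,0],
    [0,0,0,0,0,-25,0],
    [0,0,0,-5,0,-25,0],
    [0,0,0,-10,0,-25,0],
    [0,0,0,0,0,0,0],
    [0,0,0,0,0,0,0]
  ]
}}

```text
time: 27.35
tcp_pos: [423.8, -369.5, 181.0]
orientation: [0.696, 0.718, -0.001, 0.001]
ft_force: [-0.2, 0.4, -0.1]
finger_gap: 0.004
```

```bash
sed -i 's/14.png/15.png/' m5.py; python3 m5.py; python3 - <<'E'
from pl import *
for n in ['side','scene']:
    q=shot(n);W=cloud(q)
    for r in silhouettes(q,'vial_mid'):
        P=W[r['region']];P=P[np.isfinite(P).all(1)]
        l=(P-BED)@ax; k=(abs(l[:,0])<90)&(abs(l[:,1])<40)&(l[:,2]>-5)
        l=l[k]
        if len(l)>30:
            xy=l[:,:2]-l[:,:2].mean(0);V=np.linalg.svd(xy,full_matrices=False)[2];a=V[0]*np.sign(V[0,0])
            print(n,len(l),round(r['conf'],2),np.percentile(l,[2,50,98],axis=0).round(1).tolist(),'ang',np.degrees(np.arctan2(a[1],a[0])).round(1))
    for k in ['vial_mid','vial_cap']:
        for r in mark_of(q,k)[:4]:
            w=ax.T@(atz(q,r['at'],52)-BED)
            if abs(w[0])<100 and abs(w[1])<60: print(n,k,round(r['conf'],2),w.round(1))
im=cv2.imread('pics/side15.png');cv2.imwrite('pics/side15c.png',cv2.resize(im[150:390,250:430],None,fx=2.5,fy=2.5))
print(observe()['time'],observe()['ft_force'])
E
```

```text
27.35 [ 423.8 -369.5  181. ] [-0.25  0.36 -0.13]
wrist green 804 [ 421.8 -352.9   52.6] [ 405.9 -371.5   40.8] [ 437.3 -338.    54.8] px 284 183 r 16.4
  circ ((422.27728271484375, -354.7761535644531), 17.021642684936523)
wrist fin ((419.4557189941406, -282.8134460449219), (39.719722747802734, 12.107069969177246), 2.2265586853027344)
wrist start 0.82 [ 422.8 -351.5   52. ]
side green 225 [ 420.  -356.4   52.9] [ 407.4 -369.8   41.4] [ 442.9 -335.8   56.9] px 354 344 r 8.9
  circ ((425.7200927734375, -353.4914245605469), 18.356775283813477)
side yellow ((424.31573486328125, -297.87542724609375), (67.7190933227539, 49.49119567871094), 0.8379607796669006)
side fin ((421.9719543457031, -282.5289611816406), (39.673065185546875, 12.725109100341797), 3.300605058670044)
side start 0.51 [ 434.  -351.9   52. ]
scene green 60 [ 426.7 -351.3   51.9] [ 411.3 -367.5   41.5] [ 444.1 -336.8   58. ] px 186 205 r 4.5
  circ ((428.501220703125, -351.9803466796875), 17.538616180419922)
scene yellow ((418.8813781738281, -297.5693359375), (60.17161178588867, 50.80888748168945), 0.7694324851036072)
scene fin ((422.8303527832031, -281.3382873535156), (40.85893630981445, 11.951094627380371), 2.7151622772216797)
side 379 0.23 [[-48.6, -18.5, -2.4], [-10.1, -9.2, 14.5], [45.8, 11.0, 21.4]] ang -3.1
side vial_mid 0.87 [10.7 10.   0. ]
side vial_cap 0.57 [-39.3  -5.6   0. ]
scene 320 0.8 [[-44.7, -16.3, -1.5], [11.8, 0.6, 15.5], [52.4, 17.7, 22.7]] ang -0.1
scene vial_mid 0.91 [ 2.7 -6.3  0. ]
scene vial_cap 0.85 [-51.9 -19.4   0. ]
28.05 [ 0.19659657 -0.25704618 -0.4259887 ]
```

View pics/side15c.png

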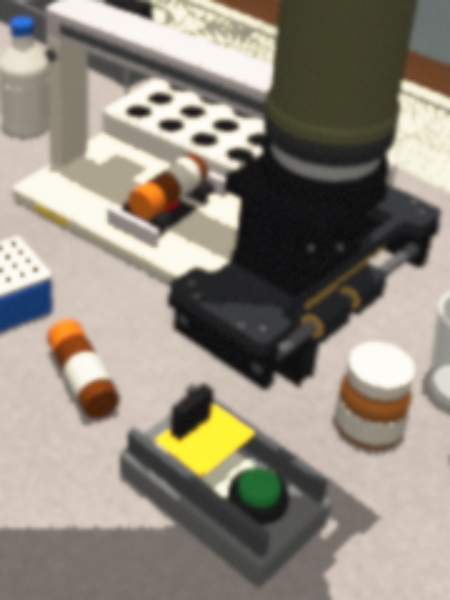

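View pics/scene15.png

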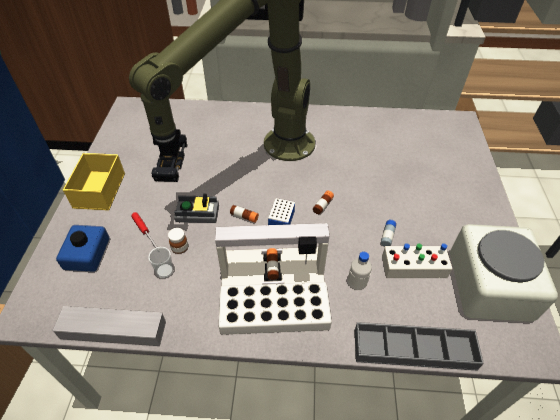

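The button is back up, the shutter is open, the vial lies on the rollers and the arm is clear. Nothing else has moved. Handing in.

```bash
python3 -c "
from plant import *
print(close_job()); print(observe()['time'])"
```

```text
the job is handed in; nothing more can be done
None
the job is handed in; nothing more can be done
```

I carried out every step and handed the job in at about 28 s of the 67 s allowed. No verdict was reported.

- **Vial:** I took the leftmost brown vial with the tool leaning back 35°. I lowered it onto the rollers until contact was felt (about 9 N), opened the fingers, and backed out along the tool axis.
- **Shutter and button:** I pushed the shutter fin to its end stop (about 56 mm). I then pressed the button to its stop (tool tip at 46.1 mm, 22 N) and lifted clear.

The last pictures and readings showed:

- **Vial position:** It lay between the end plates with the cap towards the robot. Its centre was within about 4 mm of the bed centre along the rollers, and it sat at roller height.
- **Shutter:** The fin was at y ≈ -282.5 mm, which is fully open.
- **Button:** The top was back at about 52–53 mm.
- **Robot and bench:** The robot touched nothing, and the other things on the bench looked unmoved by eye; I did not measure them.

Some checks disagreed:

- **Vial axis:** The scene camera put it within 0.1° of the rollers. The side camera gave about -3°, but it sees only one flank of the vial.
- **Marker points:** The network's marks for the vial were off by 3–15 mm sideways or lengthways. Its button mark from the side camera was about 10 mm off. I relied on the depth fits instead.
- **Reader position:** The wrist camera placed the reader about 3 mm nearer than the fixed cameras. I used the wrist value, and the end plate later confirmed it to within 1 mm.

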